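# Tighten the vise's swivel lock nut with the spanner that fits

## Task

The lock nut on the foot of the bench vise, the one facing the rubber mat, has worked loose. Take the open-ended spanner that fits it from the mat, tighten the nut clockwise (seen from above) until it comes up firm and will turn no further, without heaving on it and without turning it with the gripper's own fingers, then lay the spanner back flat on the mat beside the other two. Leave the jar, the tin, the tape and the hammer where they are.

Things in the scene. Friction and masses are not known exactly. Their poses are not given: they have to be found in the camera images.
- nut_mid (a point): Centre of the loose steel hexagon nut on the vise's foot: 27 mm across flats, 16 mm high (half above this point, half below), axis vertical; x points at one corner of the hexagon, z up. Below it a washer 36 mm across, 3 mm thick; above it a stud 18 mm thick, 14 mm tall. Underside 35 mm above the bench. A spanner's handle has free room on the side away from the vise.
- nut (a joint): How far the nut is turned, rad; grows clockwise seen from above. It turns against about 0.2 N m and stays where it is left. Where it comes up firm must be felt, or seen from its ceasing to turn; from the start this takes 30 to 52 degrees. A fitting jaw has about 6 degrees of play on it before it bites; pushed far past firm it rides over the nut's corners.
- vise: Cast bench vise, dark blue-grey, bolted down. Origin on the bench top at the centre of its foot, x to its front (screw and tommy bar), z up. Foot 196 mm across, 18 mm high; bolt-down ears 23 mm high with their bolts, out to 126 mm. Jaws 112 mm wide, tops at 163 mm. The loose nut stands 82 mm from the origin towards -y; the like nut at +y is already tight.
- mat: Black rubber tool mat lying fixed on the bench, 320 mm (x) by 260 mm (y), 3 mm thick; origin at the centre of its underside.
- spanner_a_mid (a point): Middle of open-ended steel spanner A: 180 mm long, jaw opening 25 mm, head 47 mm wide. All three spanners are alike: head and handle end 10 mm thick, straight shaft 18 mm wide, 8 mm thick. The point is mid-length on the shaft's centre line, half-way up; x points along the shaft to the head, z up. The jaw's mouth opens 15 degrees left (towards +y) of x.
- spanner_a_jaw (a point): Centre of the jaw of spanner A (where a nut's centre sits), 76.3 mm along x from its middle; axes as its middle.
- spanner_b_mid (a point): Middle of spanner B: 190 mm long, jaw opening 28 mm, head 52 mm wide, about 0.24 kg; otherwise as spanner A. The straight shaft runs from 85 mm behind this point to 40 mm ahead of it.
- spanner_b_jaw (a point): Centre of the jaw of spanner B (where the nut's centre sits when the jaw is fully on; the throat is 16 mm behind it, the rounded prong ends reach 13.7 mm ahead), 80.3 mm along x from its middle; axes as its middle, the mouth opening 15 degrees left of x.
- spanner_c_mid (a point): Middle of spanner C: 200 mm long, jaw opening 33 mm, head 62 mm wide; otherwise as spanner A.
- spanner_c_jaw (a point): Centre of the jaw of spanner C, 83.6 mm along x from its middle; axes as its middle.
- screw_jar: Glass jar with a steel cap, 66 mm across, 85 mm high; origin at the centre of its underside. Bystander.
- paint_tin: Small round paint tin, 88 mm across, 105 mm high; origin at the centre of its underside. Bystander.
- tape_roll: Roll of tape lying flat, 100 mm across, 24 mm high; origin at the centre of its underside. Bystander.
- hammer: Hammer lying on the bench; origin on its underside. Bystander.
Not all that is in view belongs to the job. Leave any yellow look-alike of the part that bears spanner_c_mid alone.

How it is judged:
By the outcome, as a careful person would: the job done as asked, in the order asked, and still so for the second after the job is handed in, with the robot touching nothing.
It also fails if it takes over 61 s, if anything falls off the work surface, if the arm or the gripper's body presses on something with over 40 N, if the wrist force passes 120 N, or if a joint passes its speed limit or range.

## Robot

A 6-joint arm with a two-finger parallel gripper is mounted at the origin on the work surface. World frame = base frame: x ahead of the robot, y to its left, z up, the work surface at z = 0. Lengths are in mm, angles in rad, forces in N, time in s.
With the tool pointing down it reaches from about 275 to 825 mm from the base axis. Payload 4.9 kg.
Tool frame: the origin (TCP) lies at the very end of the fingers, on their centre line; the grasp point (between the pads) lies 19 mm behind it; z points along the fingers, y is the direction in which the jaws open and shut (so a half turn about z gives the same grasp; the last joint's range is limited). The gripper opens to 85 mm and grips with 20 to 120 N. Pads are 22 mm wide; open, the fingers measure 114 mm over their backs; the gripper's body (76 mm by 85 mm) begins 54 mm behind the grasp point. The pads swing forward as they close: fully open they stand 13 mm farther back than shut.
Start: joints at [1.075, 0.326, -0.193, 1.052, 0, 1.437], TCP at [194.672, 514.413, 195.381] pointing down, gripper open.
Joint ranges: [-2.65, 2.65], [-0.97, 1.79], [-1.3, 1.35], [-1.93, 2.1], [-1.47, 1.37], [-3.14, 3.14]. Speed limits (rad/s): [2.57, 2.57, 3.14, 3.14, 3.14, 3.14].

## Interface

Orientations are given as [roll, pitch, yaw] about the fixed x, y, z axes, in that order (R = Rz(yaw) Ry(pitch) Rx(roll)).
In Python, from bench import bot, solve_ik, imaging gives the robot as it stands. Calls block until the motion is done:
- bot.move_ptp(position, orientation): joint-space move of the TCP to a pose.
- bot.movel(position, rot=None, max_speed=150, threshold=None): straight line of the TCP; rot=None keeps the orientation; max_speed is the mean speed in mm/s. With threshold (N) it stops when the force on the tool has changed by that much, and returns True; else False.
- bot.move_j(angles): joint-space move.
- bot.grip(opening, effort=None): opening from 0.0 (shut) to 1.0 (fully open); effort is the grip in N (None keeps the last); returns when the fingers have stopped.
- bot.dwell(seconds).
- solve_ik(position, orientation): joint angles nearest the present ones, or None.
- bot.get_state(): the state.
- imaging.capture(name): name is "scene" or "side" or "wrist"; returns the picture (384x512x3 uint8, blue, green, red); there is no depth.
- imaging.camera_model(name): a dict with "K" (3x3 intrinsics, pixels), "k1" (the pictures are not rectified: a ray, as slopes to the right and down, at radius r is drawn at 1 + k1 r^2 times it, then the intrinsics apply), "position" and "rotation" of the camera in the world. Camera axes: x right, y up, looking along -z (the intrinsics and any distortion apply to the point x, -y, -z); pixel columns grow to the right and rows downward; lengths in mm; the calibration is good to about 2 mm. A picture is of the moment at which its call begins: read the wrist's pose just before it. camera_model takes no time and is no camera call; for the wrist camera it gives the pose at the moment of the call.
A pose or a line that the arm cannot do raises bot.IKError and nothing moves.
- bot.sign_off(): hands the job in, once; it reports no verdict.
The state is a dict: "t": time; "qpos": joint angles; "joint_velocities": joint speeds; "effort": joint torques, N m; "tcp_pos": TCP position; "orientation": TCP orientation; "contact_force": force on the tool from outside, world axes, zero at the start; "wrist_torque": the same for the moment, N m; "opening": opening from 0.0 (shut) to 1.0 (fully open).
Only numpy, scipy, OpenCV 4.12 (cv2) and the standard library are available. Lean on these libraries where they do the work, as an engineer would, in place of code of your own. Each camera call takes 0.05 s, during which the arm holds its last target.

## Working session

There is one attempt and no reset: what is moved stays moved. The work goes in short steps, each a Python script; the robot and the scene stay as the last script left them, time stands still between calls to the robot, and variables do not carry over. Pictures are saved under pics/ and viewed, and the job is handed in when it is done.

```bash
ls; mkdir -p pics; python3 - <<'E'
from bench import bot, imaging
import cv2
for n in ("scene","side","wrist"):
    im=imaging.capture(n); cv2.imwrite(f"pics/{n}0.png",cv2.resize(im,None,fx=1.5,fy=1.5,interpolation=cv2.INTER_CUBIC))
    m=imaging.camera_model(n); print(n,m)
s=bot.get_state(); print(s)
E
```

```text
pics
scene {'K': array([[452.44174748,   0.        , 257.97062823],
       [  0.        , 452.44174748, 183.56035441],
       [  0.        ,   0.        ,   1.        ]]), 'k1': -0.16048993973081618, 'position': array([1495.16138017, -154.69998123, 1015.78996815]), 'rotation': array([0.82158784, 0.0117163 , 1.41269497])}
side {'K': array([[358.99411366,   0.        , 255.13092176],
       [  0.        , 358.99411366, 190.06640721],
       [  0.        ,   0.        ,   1.        ]]), 'k1': -0.029889628563723604, 'position': array([ 227.62742808, -579.22045471,  777.82160903]), 'rotation': array([ 0.70487391,  0.0090345 , -0.40935841])}
wrist {'K': array([[299.17028045,   0.        , 255.85288591],
       [  0.        , 299.17028045, 190.76434881],
       [  0.        ,   0.        ,   1.        ]]), 'k1': -0.06720961119054215, 'position': array([126.61389886, 538.69955983, 371.75549692]), 'rotation': array([-0.28350493,  0.00204879,  1.20887529])}
{'t': 0.15, 'qpos': array([ 1.07479503e+00,  3.26788819e-01, -1.93333695e-01,  1.05202513e+00,
       -2.07551070e-05,  1.43656440e+00]), 'joint_velocities': array([ 1.97616592e-04, -2.55001046e-03,  3.72414236e-03, -6.99908362e-04,
       -4.39701862e-05,  5.50728461e-04]), 'effort': array([ 1.40587174e-03, -4.43703926e+01,  2.62664634e+01,  1.04349080e-02,
       -7.59212980e-05, -1.28046514e-05]), 'tcp_pos': array([194.43772576, 513.95894747, 194.78127006]), 'orientation': array([-3.14025071e+00, -1.60277244e-04,  2.77982320e+00]), 'contact_force': array([-0.22653556,  0.06032835,  0.03932507]), 'wrist_torque': array([-0.00286896,  0.03505575,  0.0309303 ]), 'opening': 0.9972517900942305}
```

View pics/scene0.png

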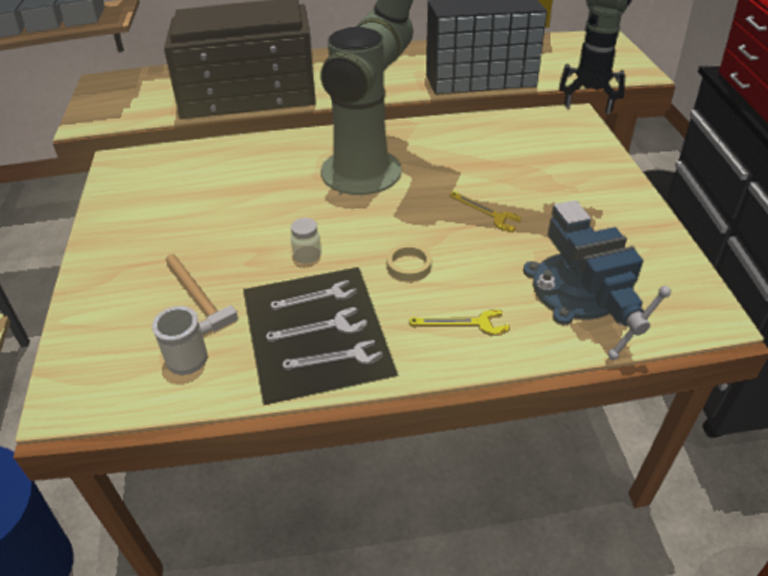

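View pics/side0.png

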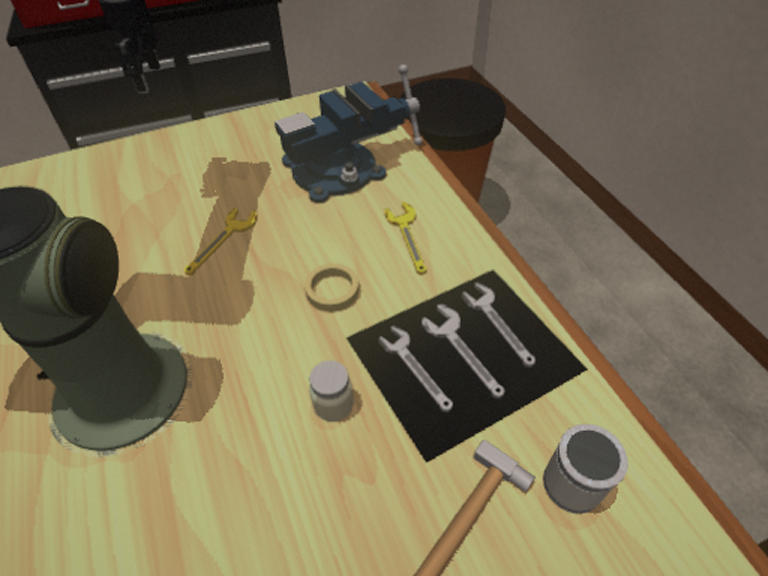

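View pics/wrist0.png

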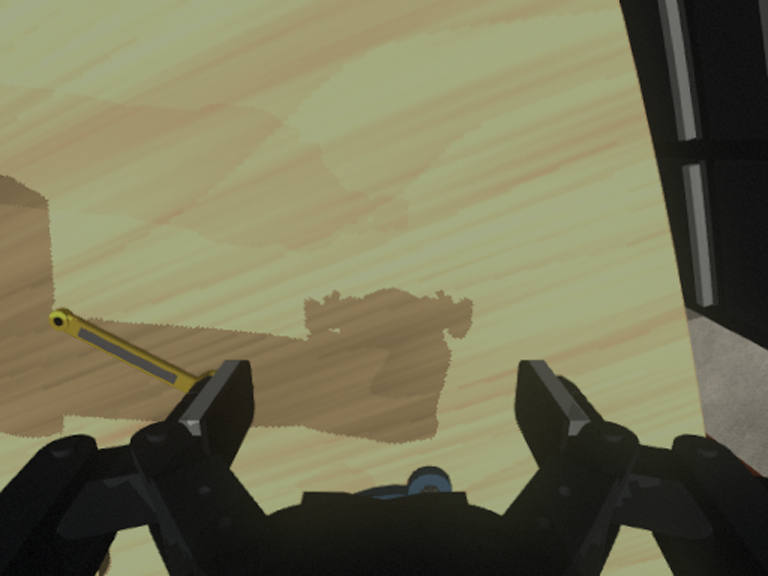

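Scene view: the mat (~315,335) carries three grey spanners with heads to the right, and the vise is at (590,270) with the loose nut at (547,282). The yellow spanners are look-alikes. I'll write the helpers and measure.

```bash
cat > h.py <<'E'
import numpy as np, cv2
from bench import bot, imaging, solve_ik
from scipy.spatial.transform import Rotation as R
def cam(n): 
    m=imaging.camera_model(n); m['R']=R.from_euler('xyz',m['rotation']).as_matrix(); return m
def ray(m,px):
    K=m['K']; k=m['k1']
    d=np.array([(px[0]-K[0,2])/K[0,0],(px[1]-K[1,2])/K[1,1]])
    p=cv2.undistortPoints(np.array([[px]],float),K,np.array([k,0,0,0,0.]),).ravel()
    return m['R']@np.array([p[0],-p[1],-1.])
def pix2plane(m,px,z):
    d=ray(m,px); o=m['position']; return o+d*(z-o[2])/d[2]
def proj(m,P):
    P=np.atleast_2d(P); c=(P-m['position'])@m['R']
    a=c[:,0]/-c[:,2]; b=-c[:,1]/-c[:,2]; s=1+m['k1']*(a*a+b*b)
    return np.c_[m['K'][0,0]*a*s+m['K'][0,2], m['K'][1,1]*b*s+m['K'][1,2]]
def shot(n,name,crop=None,f=1.5):
    m=cam(n); im=imaging.capture(n)
    cv2.imwrite(f"pics/{name}_raw.png",im)
    x0,y0,x1,y1=crop or (0,0,512,384)
    cv2.imwrite(f"pics/{name}.png",cv2.resize(im[y0:y1,x0:x1],None,fx=f,fy=f,interpolation=cv2.INTER_CUBIC))
    return m,im
E
python3 - <<'E'
from h import *
ms,md=cam('scene'),cam('side')
S=1.5
print('scene')
for n,p,z in [('near tail',(277,304),8),('near head',(346,291),8),('mid tail',(272,335),8),('mid head',(351,322),8),('far tail',(289,362),8),('far head',(370,353),8),('nut top',(547,276),51),('matTL',(245,290),3),('matTR',(360,269),3),('matBR',(396,375),3),('matBL',(263,401),3),('jar',(306,258),0),('tape',(409,265),12),('tin',(185,365),0)]:
    print(n,pix2plane(ms,np.array(p)/S,z).round(0))
print('side')
for n,p,z in [('near tail',(446,405),8),('near head',(396,342),8),('mid tail',(497,392),8),('mid head',(441,324),8),('far tail',(530,360),8),('far head',(480,298),8),('nut top',(349,169),51),('matL',(347,338),3),('matT',(493,271),3),('matR',(587,369),3),('matB',(427,461),3)]:
    print(n,pix2plane(md,np.array(p)/S,z).round(0))
for n,c,nm in [('scene',(150,170,270,275),'sceneM'),('scene',(330,120,470,230),'sceneV'),('side',(220,170,400,310),'sideM'),('side',(170,40,290,140),'sideV')]:
    shot(n,nm,c,{'sceneM':6,'sceneV':5,'sideM':4,'sideV':6}[nm])
E
```

```text
scene
near tail [ 471. -237.    8.]
near head [457. -90.   8.]
mid tail [ 558. -251.    8.]
mid head [548. -90.   8.]
far tail [ 634. -221.    8.]
far head [637. -63.   8.]
nut top [528. 328.  51.]
matTL [ 412. -305.    3.]
matTR [387. -51.   3.]
matBR [695. -22.   3.]
matBL [ 716. -275.    3.]
jar [ 326. -167.    0.]
tape [403.  57.  12.]
tin [ 603. -426.    0.]
side
near tail [ 474. -244.    8.]
near head [ 452. -103.    8.]
mid tail [ 560. -257.    8.]
mid head [ 540. -100.    8.]
far tail [ 642. -227.    8.]
far head [633. -77.   8.]
nut top [533. 325.  51.]
matL [378. -58.   3.]
matT [692. -25.   3.]
matR [ 722. -279.    3.]
matB [ 407. -312.    3.]
```

View pics/sceneM.png

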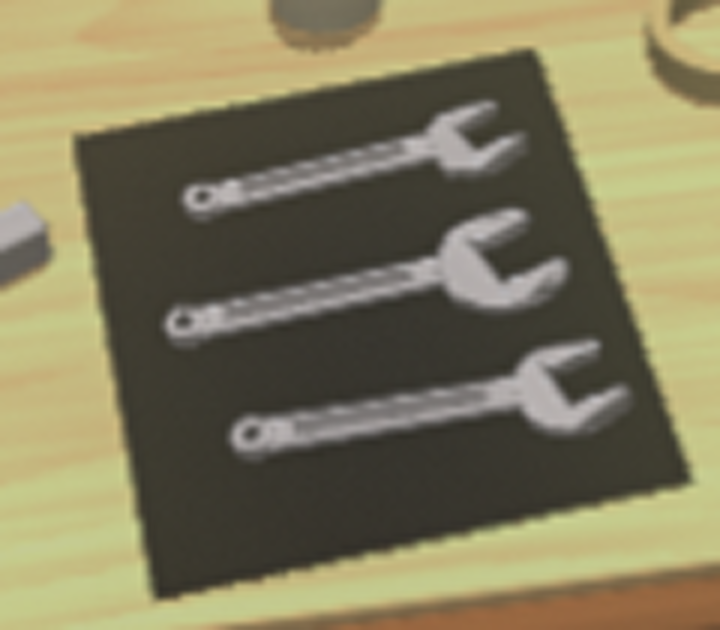

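View pics/sceneV.png

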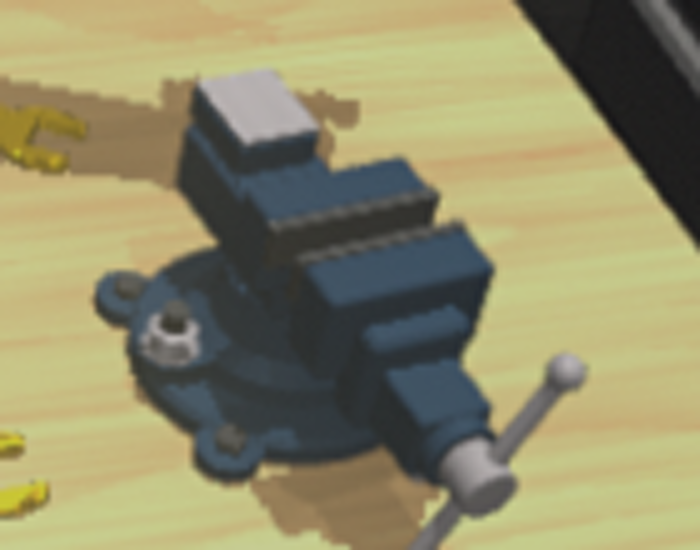

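View pics/sideM.png

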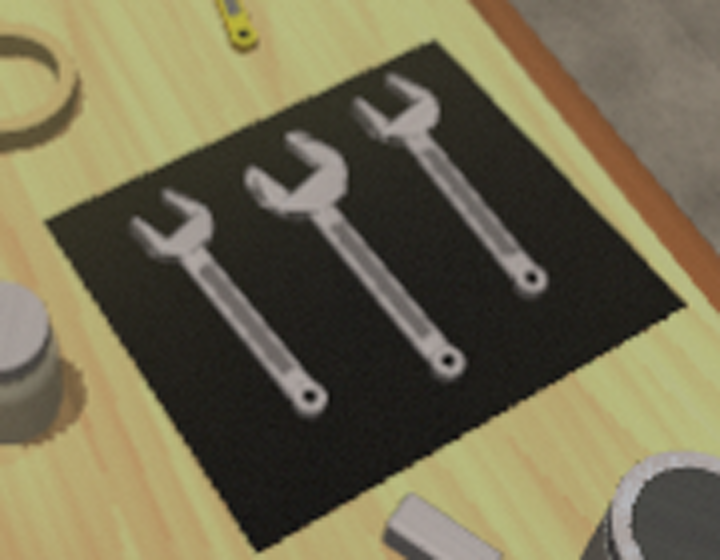

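View pics/sideV.png

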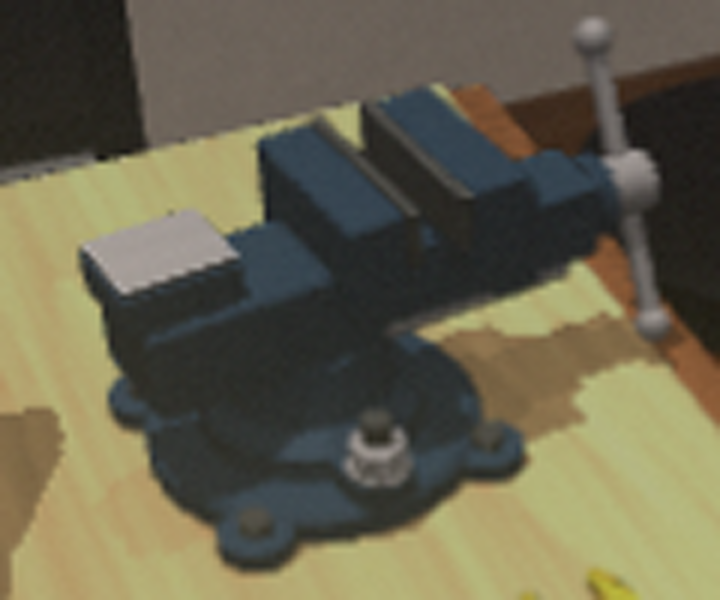

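Comparing lengths, the middle spanner is the largest (C), the near one is the shortest (A), and the far one should be B. I'll confirm that with the wrist camera. First I'll look at the nut on the way, keeping clear of the vise.

```bash
cat > go1.py <<'E'
from h import *
D=lambda p:[np.pi,0,p]
for p,y in [((635,-182,110),1.6),((635,-160,4),1.6),((528,225,110),1.57),((528,230,40),2.0),((528,230,40),1.2),((600,260,40),2.2),((480,250,40),1.0),((440,290,40),.4)]:
    q=solve_ik(p,D(y)); print(p,y,None if q is None else np.round(q,2))
bot.movel([200,510,290],max_speed=250)
print(bot.get_state()['t'])
bot.move_ptp([528,215,290],D(1.57))
print(bot.get_state()['t'])
bot.movel([528,215,110],max_speed=250)
print(bot.get_state()['t'])
m,im=shot('wrist','w1',None,1.5)
nut=np.array([530,327,51.])
px=proj(m,nut)[0]; print(px)
x,y=map(int,px)
cv2.imwrite('pics/w1c.png',cv2.resize(im[max(0,y-45):y+45,x-60:x+60],None,fx=6,fy=6,interpolation=cv2.INTER_CUBIC)); print(x-60,max(0,y-45))
np.save('w1m.npy',m,allow_pickle=True)
E
python3 go1.py
```

```text
(635, -182, 110) 1.6 [-0.39  0.59  0.    0.98  0.    1.15]
(635, -160, 4) 1.6 [-0.36  0.68 -0.12  0.76  0.    1.18]
(528, 225, 110) 1.57 [ 0.27  0.44 -0.25  0.88  0.    1.85]
(528, 230, 40) 2.0 [ 0.28  0.52 -0.33  0.73  0.    1.42]
(528, 230, 40) 1.2 [ 0.28  0.52 -0.33  0.73  0.    2.22]
(600, 260, 40) 2.2 [ 0.3   0.64 -0.1   0.83  0.    1.24]
(480, 250, 40) 1.0 [ 0.34  0.47 -0.42  0.68  0.    2.49]
(440, 290, 40) 0.4 [ 0.44  0.44 -0.46  0.67  0.   -3.1 ]
0.8833
2.5
3.3667
[259.39862992  46.89969612]
199 1
```

View pics/w1.png

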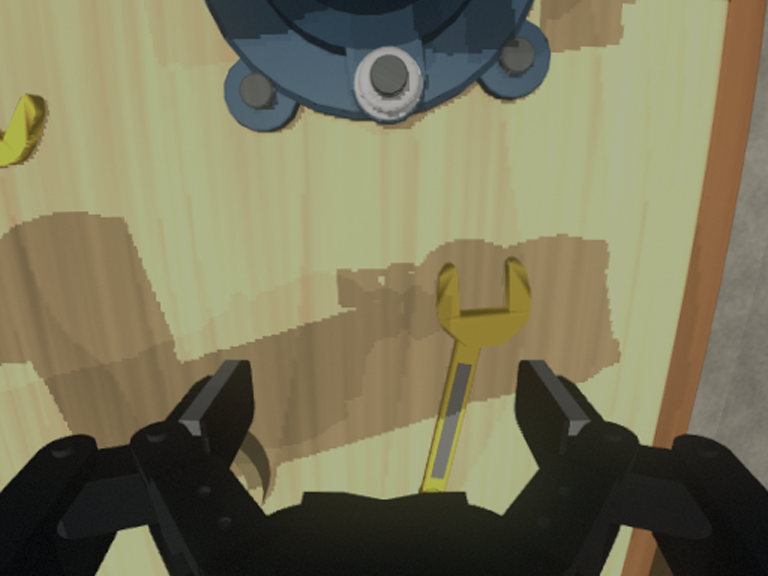

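View pics/w1c.png

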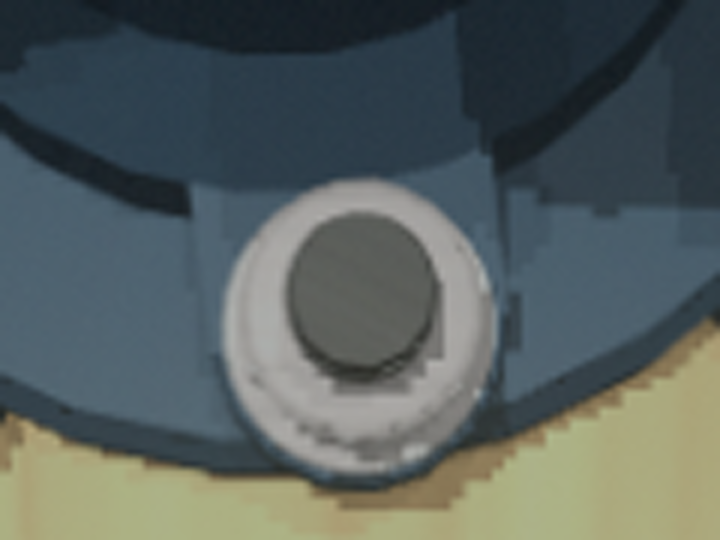

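```bash
python3 - <<'E'
from h import *
im=cv2.imread('pics/w1_raw.png'); m=np.load('w1m.npy',allow_pickle=True).item()
c=im[25:85,230:290].astype(float).mean(2)
print(c.min(),c.max())
c=np.clip((c-110)/(200-110),0,1)*255
cv2.imwrite('pics/w1e.png',cv2.resize(c.astype(np.uint8),None,fx=10,fy=10,interpolation=cv2.INTER_CUBIC))
st=np.array([199+362/6,1+288/6]); print('stud',pix2plane(m,st,65))
a=pix2plane(m,np.array([257,90])/1.5,23); b=pix2plane(m,np.array([517,55])/1.5,23)
print(a,b,np.degrees(np.arctan2(*(b-a)[1::-1])))
E
```

```text
30.333333333333332 172.0
stud [529.78528338 323.21797536  65.        ]
[457.05233941 322.17978029  23.        ] [600.34667334 340.47408219  23.        ] 7.275558995183309
```

View pics/w1e.png

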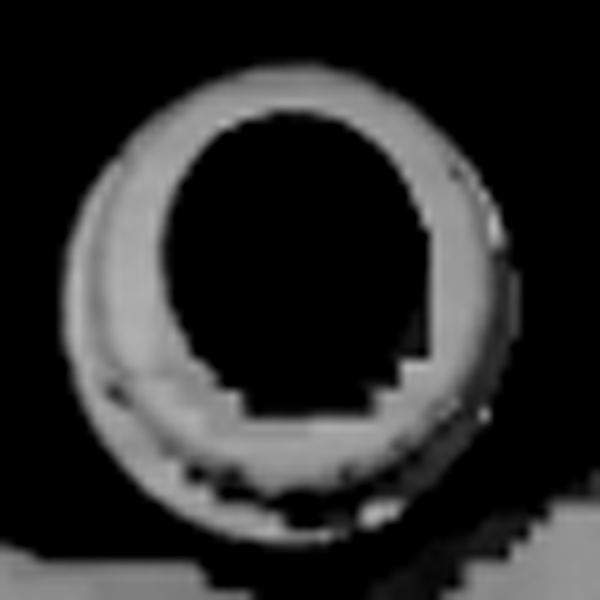

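The chamfered nut shows low contrast from above. I'll take one more oblique view with the tool tilted.

```bash
cat > go2.py <<'E'
from h import *
base=R.from_euler('xyz',[np.pi,0,np.pi/2])
best=None
for t in (40,35,30,25):
    o=(R.from_euler('x',np.radians(t))*base).as_euler('xyz')
    for p in [(530,238,50),(530,238,70)]:
        q=solve_ik(p,o); print(t,p,None if q is None else np.round(q,2))
        if q is not None and best is None: best=(p,o)
p,o=best
bot.move_ptp(list(p),list(o)); print(bot.get_state()['t'])
m,im=shot('wrist','w2',None,1.5); np.save('w2m.npy',m,allow_pickle=True)
px=proj(m,[530,324,45.])[0]; print(px); x,y=map(int,px)
x0,y0=max(0,x-40),max(0,y-35)
c=im[y0:y0+70,x0:x0+80]; print(x0,y0)
cv2.imwrite('pics/w2c.png',cv2.resize(c,None,fx=8,fy=8,interpolation=cv2.INTER_CUBIC))
E
python3 go2.py
```

```text
40 (530, 238, 50) [-0.1   0.56 -0.48  0.61  0.69  1.44]
40 (530, 238, 70) [-0.1   0.53 -0.47  0.66  0.69  1.44]
35 (530, 238, 50) [-0.06  0.53 -0.48  0.6   0.61  1.5 ]
35 (530, 238, 70) [-0.06  0.5  -0.46  0.65  0.61  1.5 ]
30 (530, 238, 50) [-0.01  0.51 -0.47  0.6   0.52  1.56]
30 (530, 238, 70) [-0.01  0.48 -0.45  0.65  0.52  1.56]
25 (530, 238, 50) [ 0.04  0.49 -0.46  0.61  0.44  1.61]
25 (530, 238, 70) [ 0.04  0.46 -0.44  0.66  0.44  1.61]
4.1167
[255.90395205 113.56695657]
215 78
```

View pics/w2c.png

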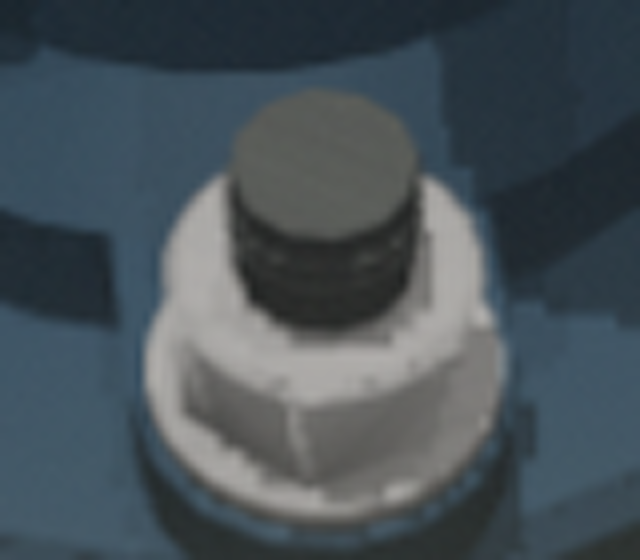

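The oblique view shows the front corner edge from (293,405) to (307,475), and the left lower corner at (185,410). I'll compute the hexagon angle and check it with an overlay.

```bash
cat > ov.py <<'E'
from h import *
im=cv2.imread('pics/w2_raw.png'); m=np.load('w2m.npy',allow_pickle=True).item()
f=lambda x,y:np.array([215+(x+.5)/8-.5,78+(y+.5)/8-.5])
c=pix2plane(m,f(323,165),65); print('c',c)
c1=pix2plane(np.load('w1m.npy',allow_pickle=True).item(),[199+362/6,1+288/6],65); print(c1)
for n,p,z in [('front',(308,477),35),('left',(184,411),35),('right',(468,435),35)]:
    P=pix2plane(m,f(*p),z); d=(P-c)[:2]; print(n,P,np.hypot(*d),np.degrees(np.arctan2(d[1],d[0]))%60)
from scipy.optimize import least_squares
obs=np.array([f(308,477),f(184,411),f(323,165)])
def res(x):
    a=np.array([x[2],x[2]-np.pi/3]); 
    P=[[x[0]+15.59*np.cos(t),x[1]+15.59*np.sin(t),35] for t in a]+[[x[0],x[1],65]]
    return (proj(m,P)-obs).ravel()
s=least_squares(res,[c[0],c[1],np.radians(-95)]); print(s.x[:2],np.degrees(s.x[2]),s.fun)
big=cv2.resize(im[78:148,215:295],None,fx=8,fy=8,interpolation=cv2.INTER_CUBIC)
for z,col in ((35,(0,0,255)),(48,(0,255,0))):
    P=[[s.x[0]+15.59*np.cos(s.x[2]+k*np.pi/3),s.x[1]+15.59*np.sin(s.x[2]+k*np.pi/3),z] for k in range(6)]
    q=((proj(m,P)-[215,78]+.5)*8-.5).astype(int)
    cv2.polylines(big,[q.reshape(-1,1,2)],True,col,1)
cv2.imwrite('pics/w2o.png',big)
E
python3 ov.py
```

```text
c [529.28221408 321.8697156   65.        ]
[529.78528338 323.21797536  65.        ]
front [527.78445535 308.94430905  35.        ] 13.011895164486072 23.390209918605294
left [515.4645074  316.73825215  35.        ] 14.739773911745289 20.373419529482902
right [543.54981642 313.89114615  35.        ] 16.346927757388933 30.78569333238095
[529.46154056 323.11856055] -96.06222591918024 [ 0.03346673  1.43182473 -0.3158442  -0.05675006  0.2532674  -1.36938117]
```

View pics/w2o.png

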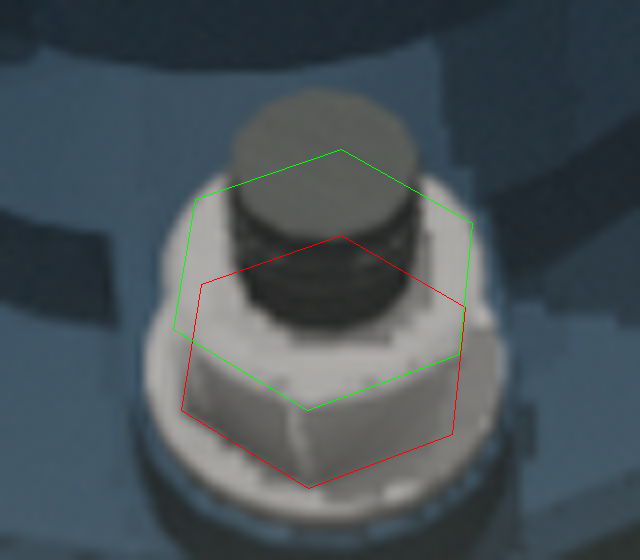

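```bash
cat > go3.py <<'E'
from h import *
bot.move_ptp([625,-175,110],[np.pi,0,1.6]); print(bot.get_state()['t'])
m,im=shot('wrist','w3',None,1.5); np.save('w3m.npy',m,allow_pickle=True)
E
python3 go3.py
```

```text
5.6417
```

View pics/w3.png

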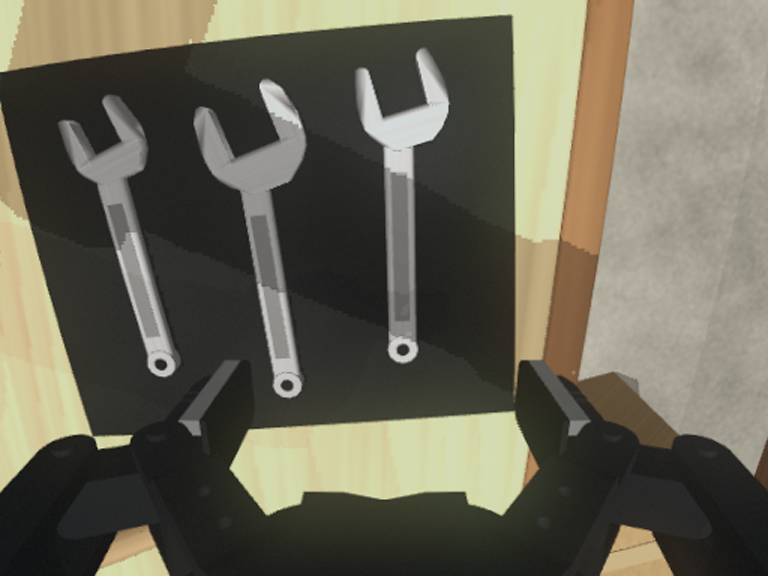

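```bash
cat > meas.py <<'E'
from h import *
m=np.load('w3m.npy',allow_pickle=True).item()
P=lambda x,y,z:pix2plane(m,np.array([(x+.5)/1.5-.5,(y+.5)/1.5-.5]),z)[:2]
for n,e in {'far':[(399,160),(402,330),(403,364),(403,350)],'near':[(117,190),(153,335),(161,377),(161,364)],'midl':[(259,205),(283,360),(288,398),(288,385)]}.items():
    a,b=P(*e[0],12),P(*e[1],12); d=(a-b)/np.linalg.norm(a-b)
    yaw=np.degrees(np.arctan2(d[1],d[0])); tail=P(*e[2],13); print(n,'yaw',yaw,'tail',tail,'hole',P(*e[3],13),'shaftpts',a,b)
# widths across the head & prong tips at z 13
print('far head w',np.linalg.norm(P(357,75,13)-P(448,100,13)),'near head',np.linalg.norm(P(59,125,13)-P(147,150,13)),'mid', np.linalg.norm(P(195,115,13)-P(306,135,13)))
print('far len',np.linalg.norm(P(422,48,13)-P(403,364,13)),'near',np.linalg.norm(P(108,96,13)-P(161,377,13)),'mid',np.linalg.norm(P(265,80,13)-P(288,398,13)))
im=cv2.imread('pics/w3_raw.png')
cv2.imwrite('pics/w3b.png',cv2.resize(im[25:120,225:310],None,fx=6,fy=6,interpolation=cv2.INTER_CUBIC))
cv2.imwrite('pics/w3t.png',cv2.resize(im[180:250,235:305],None,fx=6,fy=6,interpolation=cv2.INTER_CUBIC))
E
python3 meas.py
```

```text
far yaw 93.2927335958262 tail [ 637.53215056 -236.78712423] hole [ 637.09362155 -226.57576974] shaftpts [ 629.6974908  -105.21052105] [ 635.88558053 -212.76887752]
near yaw 97.36409382098385 tail [ 471.39886827 -252.83871459] hole [ 472.62622566 -242.90354345] shaftpts [ 456.73978215 -126.51723643] [ 469.093539  -222.1048644]
midl yaw 96.29524873617216 tail [ 559.38601049 -265.26379245] hole [ 559.74992937 -255.18979235] shaftpts [ 545.43704357 -134.01919418] [ 556.79817582 -237.00534049]
far head w 53.643109170753 near head 56.1635787833287 mid 65.9117117544095
far len 193.2514006571352 near 181.6259313696107 mid 202.72607927222836
```

View pics/w3b.png

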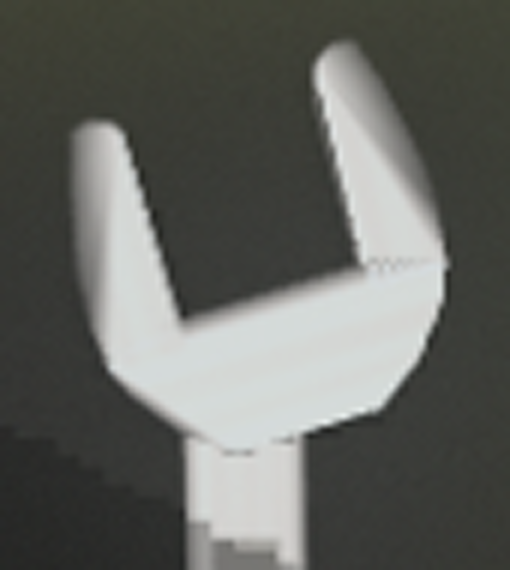

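View pics/w3t.png

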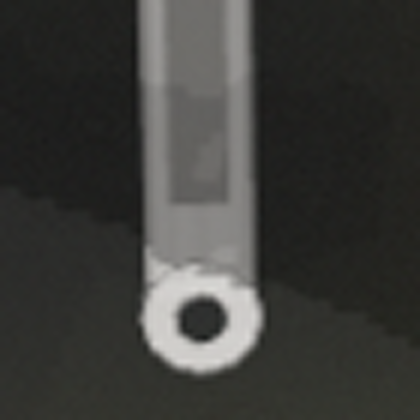

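Measured lengths are about 193, 182 and 203 mm, so the far spanner is B (28 mm jaw) with its middle near (632,-140) and yaw about 93°. I'll grasp it slightly behind the middle.

```bash
cat > go4.py <<'E'
from h import *
yaw=np.radians(93.3); d=np.array([np.cos(yaw),np.sin(yaw)])
g=np.array([632.5,-140.])-15*d
o=[np.pi,0,yaw]
bot.move_ptp([*g,45],o); bot.grip(0.5,80)
print(bot.get_state()['t'])
print(bot.movel([*g,4],max_speed=80,threshold=12)); s=bot.get_state(); print(s['tcp_pos'],s['contact_force'],s['t'])
bot.grip(0.0,80); s=bot.get_state(); print(s['tcp_pos'],s['orientation'],s['contact_force'],s['opening'],s['t'])
bot.movel([*g,60],max_speed=120); s=bot.get_state(); print(s['tcp_pos'],s['contact_force'],s['wrist_torque'],s['opening'],s['t'])
m,im=shot('wrist','w4',None,1.5); np.save('w4m.npy',m,allow_pickle=True)
shot('side','s4',(170,100,430,310),3)
E
python3 go4.py
```

```text
6.5583
False
[ 633.24324958 -154.89809186    3.6083257 ] [-0.58455828  0.28936151  1.22780214] 7.2167
[ 633.47642065 -155.00359506    4.24240154] [3.14127716e+00 1.29074391e-04 1.62846320e+00] [ 0.28738043 -0.16917351  0.64991724] 0.001462299542531759 7.7
[ 633.11361981 -154.91139596   59.75517908] [-0.78687227 -0.21257452 -0.49788605] [-0.05050773  0.01558969  0.00961334] -0.0017691698251754546 8.3167
```

View pics/w4.png

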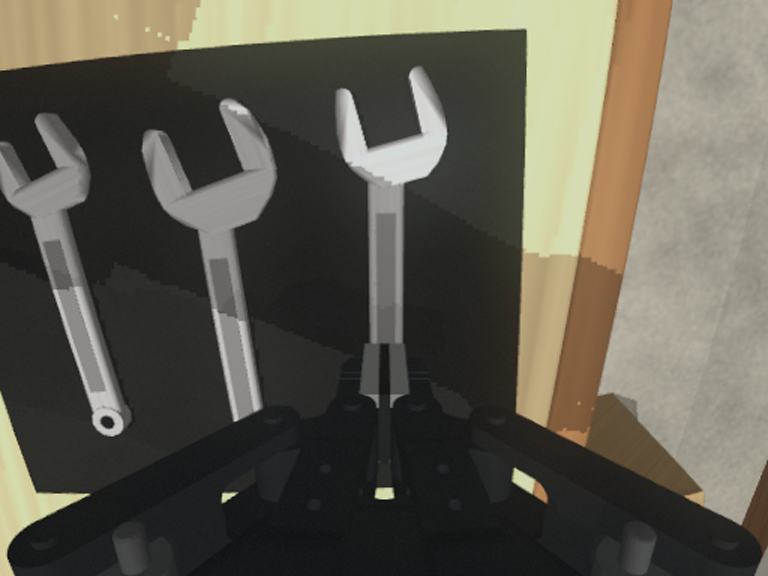

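View pics/s4.png

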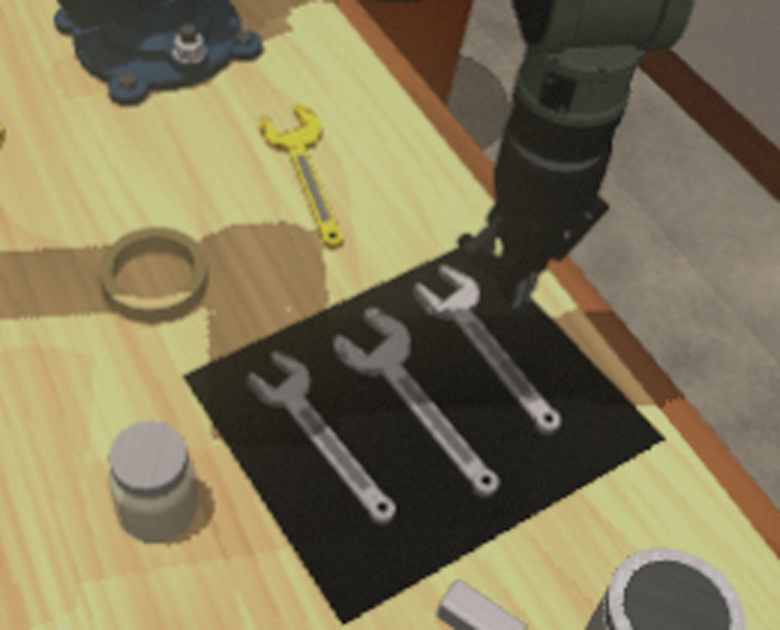

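The fingers closed fully: the spanner is still on the mat, so the tips passed over it. I'll check where the TCP projects relative to the visible fingertips, and whether the spanner moved.

```bash
python3 - <<'E'
from h import *
m=np.load('w4m.npy',allow_pickle=True).item()
for z in (60,65,70,75,79):
    print(z,proj(m,[633.1,-154.9,z])*1.5)
# spanner
P=lambda x,y,z:pix2plane(m,np.array([(x+.5)/1.5-.5,(y+.5)/1.5-.5]),z)[:2]
a,b=P(386,190,12),P(386,335,12);d=a-b;print(a,b,np.degrees(np.arctan2(d[1],d[0])))
print('pad lower-end pts as line x', proj(m,[[633.1,-154.9+11,60],[633.1,-154.9-11,60]])*1.5)
im=cv2.imread('pics/w4_raw.png')
cv2.imwrite('pics/w4t.png',cv2.resize(im[205:300,205:310],None,fx=6,fy=6,interpolation=cv2.INTER_CUBIC))
print(m['position'],m['rotation'])
E
```

```text
60 [[387.29586272 329.13983733]]
65 [[387.37819646 333.6589743 ]]
70 [[387.46484619 338.41723713]]
75 [[387.55615598 343.43388369]]
79 [[387.63281376 347.64750932]]
[ 629.43148285 -100.69310254] [ 633.93171058 -177.3046446 ] 93.36174026688032
pad lower-end pts as line x [[388.87737909 304.48851479]
 [385.76571724 352.95232761]]
[627.68896526 -84.52891755 236.70183889] [-0.2843738   0.00070744  0.05746992]
```

View pics/w4t.png

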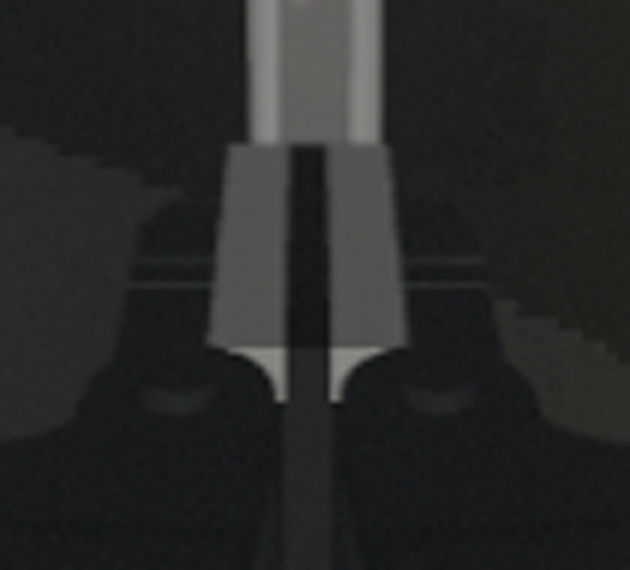

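```bash
python3 - <<'E'
from h import *
m=np.load('w1m.npy',allow_pickle=True).item()
for z in (110,123,145):
  for y in (-11,0,11): print('open',z,y,(proj(m,[[528-42.5,215+y,z],[528+42.5,215+y,z]])*1.5).round(0).tolist())
m=np.load('w4m.npy',allow_pickle=True).item()
for z in (60,70,80,90,100):
  for y in (-11,11): print('shut',z,y,(proj(m,[[633.1-3,-154.9+y,z],[633.1+3,-154.9+y,z]])*1.5).round(0).tolist())
s=bot.get_state(); print(s['opening'],s['tcp_pos'])
E
```

```text
open 110 -11 [[288.0, 353.0], [483.0, 353.0]]
open 110 0 [[286.0, 329.0], [485.0, 329.0]]
open 110 11 [[284.0, 305.0], [486.0, 305.0]]
open 123 -11 [[281.0, 366.0], [490.0, 366.0]]
open 123 0 [[279.0, 341.0], [492.0, 341.0]]
open 123 11 [[277.0, 315.0], [494.0, 315.0]]
open 145 -11 [[268.0, 394.0], [504.0, 393.0]]
open 145 0 [[266.0, 366.0], [506.0, 366.0]]
open 145 11 [[263.0, 337.0], [509.0, 337.0]]
shut 60 -11 [[379.0, 353.0], [393.0, 353.0]]
shut 60 11 [[382.0, 304.0], [396.0, 305.0]]
shut 70 -11 [[379.0, 363.0], [393.0, 364.0]]
shut 70 11 [[382.0, 312.0], [397.0, 313.0]]
shut 80 -11 [[378.0, 374.0], [394.0, 375.0]]
shut 80 11 [[381.0, 321.0], [397.0, 322.0]]
shut 90 -11 [[378.0, 387.0], [394.0, 388.0]]
shut 90 11 [[381.0, 331.0], [398.0, 332.0]]
shut 100 -11 [[377.0, 401.0], [395.0, 402.0]]
shut 100 11 [[381.0, 343.0], [399.0, 344.0]]
-0.0012907550696034816 [ 632.44286705 -154.64643012   58.83412833]
```

```bash
python3 - <<'E'
from h import *
s=bot.get_state()['tcp_pos']
for n,c,f in (('side',(290,110,400,220),6),('scene',(180,140,300,260),6)):
    m,im=shot(n,n+'5',c,f)
    for dz in (0,20,40): print(n,dz,((proj(m,s+[0,0,dz])[0]-c[:2]+.5)*f).round(0))
E
```

```text
side 0 [291. 591.]
side 20 [299. 562.]
side 40 [308. 531.]
scene 0 [207. 522.]
scene 20 [203. 494.]
scene 40 [200. 464.]
```

View pics/side5.png

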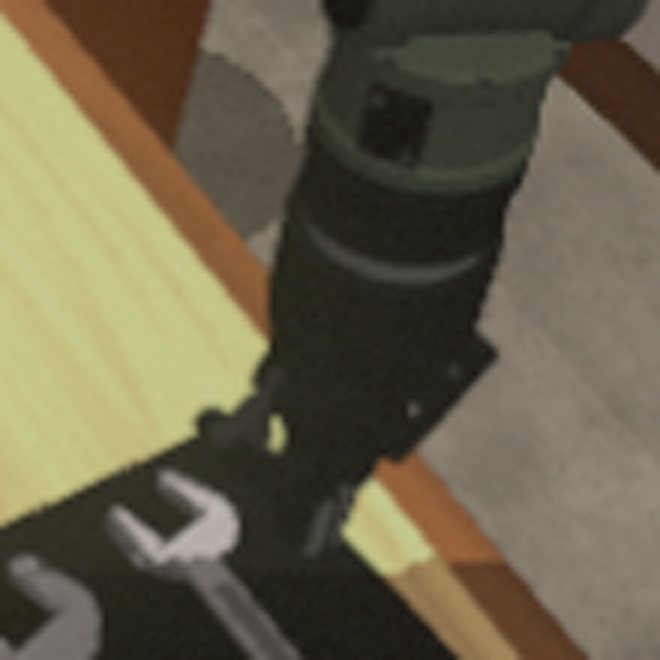

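View pics/scene5.png

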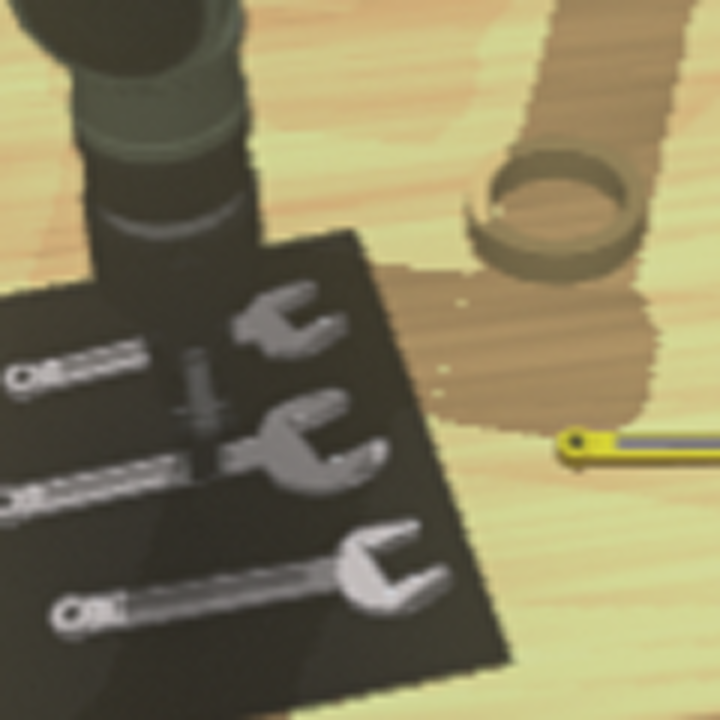

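All three views put the real fingertips about 30 mm short of the reported TCP, though the task says the TCP is at their end. Since I can't rely on the stated tool length, I'll find the mat by touch with the fingers straddling the shaft, then grip just above it.

```bash
cat > go5.py <<'E'
from h import *
yaw=np.radians(93.3); d=np.array([np.cos(yaw),np.sin(yaw)])
g=np.array([632.5,-140.])-15*d
o=[np.pi,0,yaw]
print(solve_ik([*g,-30],o) is not None)
bot.grip(0.4,80)
hit=bot.movel([*g,-8],max_speed=120,threshold=8); s=bot.get_state(); print(hit,s['tcp_pos'],s['contact_force'],s['t'])
if not hit:
    hit=bot.movel([*g,-45],max_speed=20,threshold=5); s=bot.get_state(); print(hit,s['tcp_pos'],s['contact_force'],s['opening'],s['t'])
m,im=shot('wrist','w6',None,1.5)
E
python3 go5.py
```

```text
True
False [ 633.81406284 -155.117336     -7.55559925] [ 0.22387346 -0.23254519  0.04524082] 9.6583
True [ 633.23844381 -154.91167859  -33.66094402] [-2.72511370e-03 -4.79805647e-01  5.67262690e+00] 0.40235805865239366 10.875
```

View pics/w6.png

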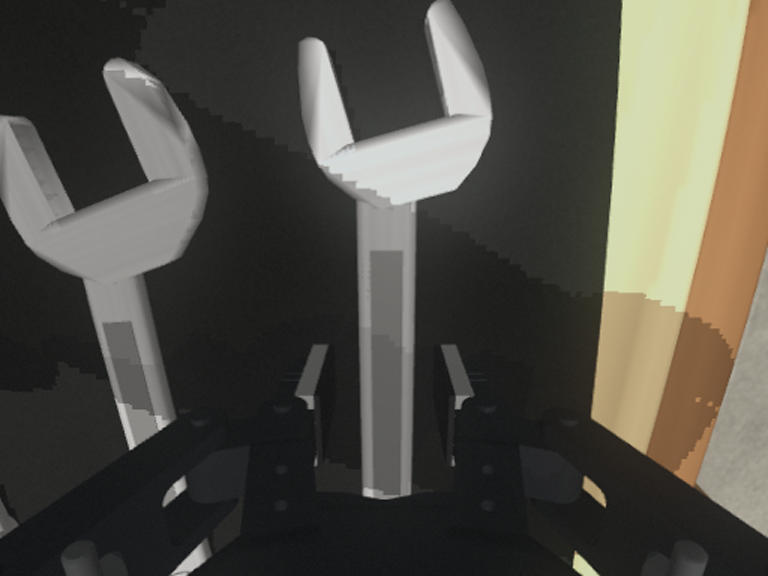

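The touch came at TCP z = -33.7 with the fingers straddling the shaft, confirming about 35 mm of tool-length error. I'll grip here, slightly raised.

```bash
cat > go6.py <<'E'
from h import *
yaw=np.radians(93.3); d=np.array([np.cos(yaw),np.sin(yaw)])
g=np.array([632.5,-140.])-15*d
bot.movel([*g,-31.0],max_speed=40)
s0=bot.get_state(); print(s0['tcp_pos'],s0['contact_force'])
bot.grip(0.0,90); s=bot.get_state(); print(s['tcp_pos'],s['orientation'],s['contact_force'],s['opening'],s['t'])
if s['opening']>0.1:
    bot.movel([*g,40],max_speed=120); s=bot.get_state(); print(s['tcp_pos'],s['contact_force'],s['wrist_torque'],s['opening'],s['t'])
    m,im=shot('wrist','w7',None,1.5); np.save('w7m.npy',m,allow_pickle=True)
    shot('side','s7',(170,100,430,310),3)
E
python3 go6.py
```

```text
[ 633.59040747 -155.05726926  -30.86712541] [-0.12578689  0.20000672 -0.35153905]
[ 633.32869048 -154.97297199  -30.80550496] [-3.13985625e+00 -7.51269131e-04  1.62836246e+00] [-1.15574397  0.4743894   3.78168969] 0.17255252245417463 11.475
[ 632.61271365 -154.75635415   39.16139584] [-0.56655779 -0.40196159 -3.31991655] [-0.03888042  0.04075889  0.05083732] 0.17351575514155246 12.2167
```

View pics/w7.png

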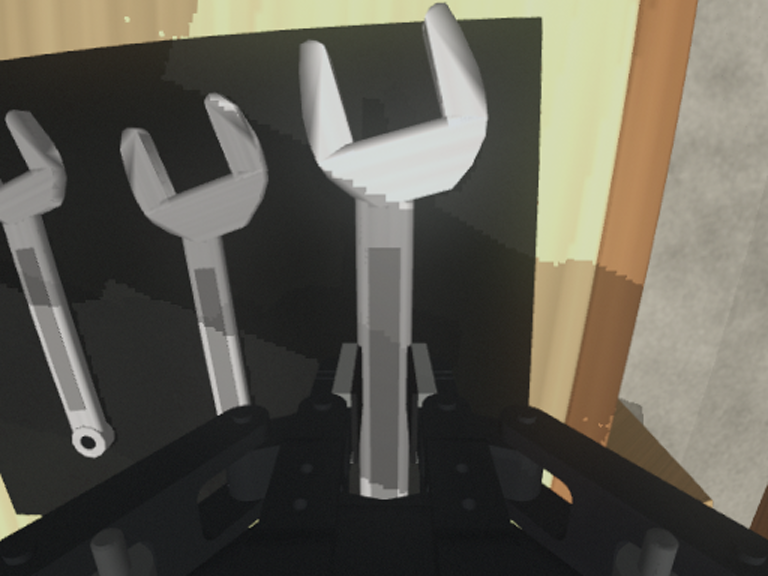

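View pics/s7.png

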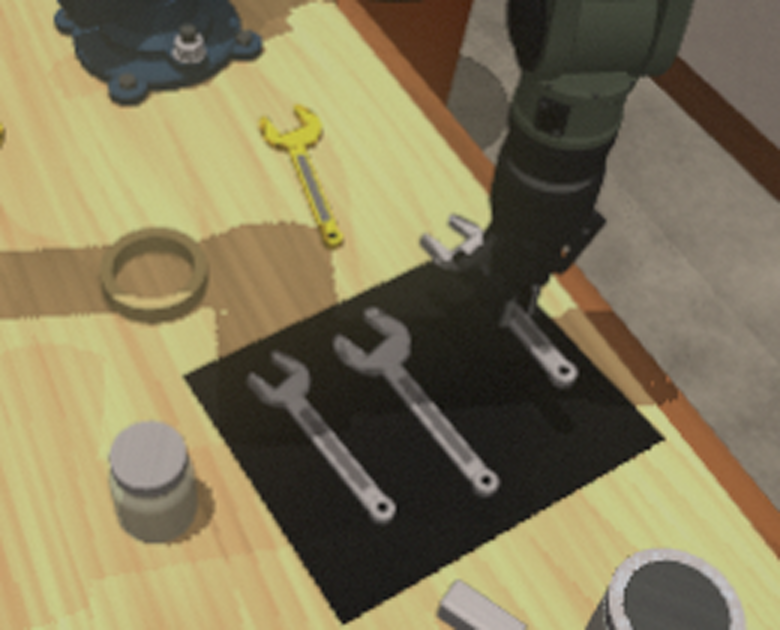

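```bash
cat > jaw.py <<'E'
from h import *
m=np.load('w7m.npy',allow_pickle=True).item()
tcp=np.array([632.61,-154.76,39.16]); yaw=1.6284
ex=np.array([np.cos(yaw),np.sin(yaw)]); ey=np.array([-ex[1],ex[0]])
f=lambda x,y:np.array([(x+.5)/1.5-.5,(y+.5)/1.5-.5])
zt=39.16+38.8+5
def loc(x,y,z=zt): 
    p=pix2plane(m,f(x,y),z)[:2]-tcp[:2]; return np.array([p@ex,p@ey])
a,b=loc(352,148),loc(443,120); dd=b-a; print('throat ends',a,b,'normal dir deg',np.degrees(np.arctan2(dd[0],-dd[1])), 'w',np.linalg.norm(dd))
md=np.array([np.cos(np.radians(15)),np.sin(np.radians(15))])
mid=(a+b)/2; print('jaw centre in hand', mid+16*md)
print('shaft centre at', loc((356+412)/2,230,zt-1), loc((359+410)/2,400,zt-1))
im=cv2.imread('pics/w7_raw.png')
cv2.imwrite('pics/w7c.png',cv2.resize(im[0:150,185:345],None,fx=5,fy=5,interpolation=cv2.INTER_CUBIC)[:600])
E
python3 jaw.py
```

```text
throat ends [72.75305236 10.45960489] [ 80.42555776 -15.30627296] normal dir deg 16.58236104309374 w 26.88396921484499
jaw centre in hand [92.04411828  1.71777068]
shaft centre at [48.96868176  1.32517037] [-8.69463507  1.1651676 ]
```

View pics/w7c.png

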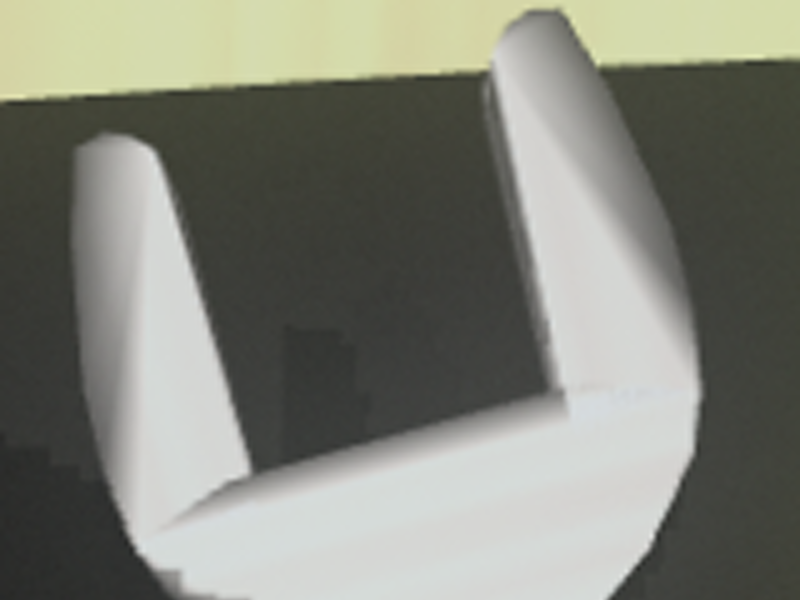

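Spanner B is held level with its jaw about 94–95 mm ahead of the grip. Now the pre-approach pose in front of the nut (mouth direction ≈143.5°, spanner yaw ≈128.5°), followed by a look.

```bash
cat > go8.py <<'E'
from h import *
yaw=np.radians(128.5)
bot.move_ptp([619.8,226.4,50],[np.pi,0,yaw]); print(bot.get_state()['t'])
bot.movel([619.8,226.4,4.2],max_speed=120); bot.dwell(0.2)
s=bot.get_state(); print(s['tcp_pos'],s['orientation'],s['contact_force'],s['wrist_torque'],s['opening'],s['t'])
m,im=shot('wrist','w8',None,1.5); np.save('w8m.npy',m,allow_pickle=True); np.save('w8t.npy',np.r_[s['tcp_pos'],s['orientation']])
shot('side','s8',(190,40,310,140),6)
E
python3 go8.py
```

```text
13.7417
[620.80508851 226.54995125   5.3635978 ] [3.13977189e+00 8.32228879e-04 2.24257474e+00] [ 0.31794415 -0.38566188 -2.5248966 ] [-0.08848603 -0.02510379  0.02050206] 0.17086013186271015 14.475
```

View pics/w8.png

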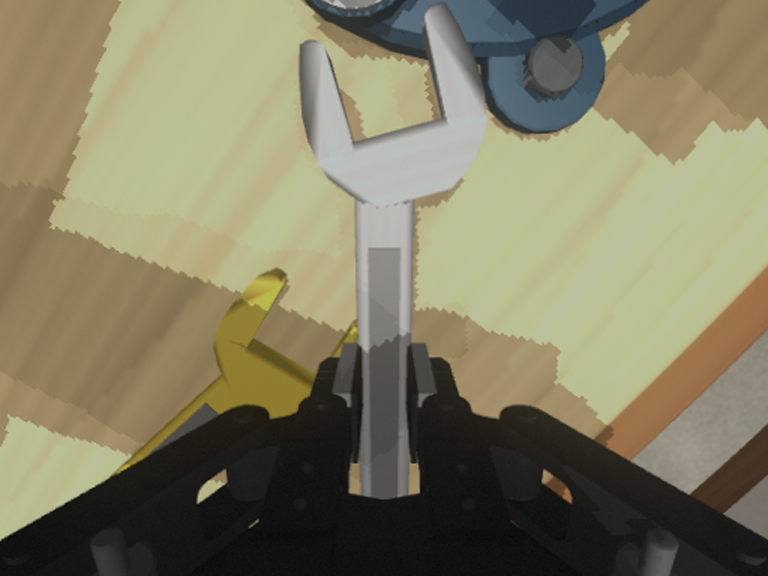

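View pics/s8.png

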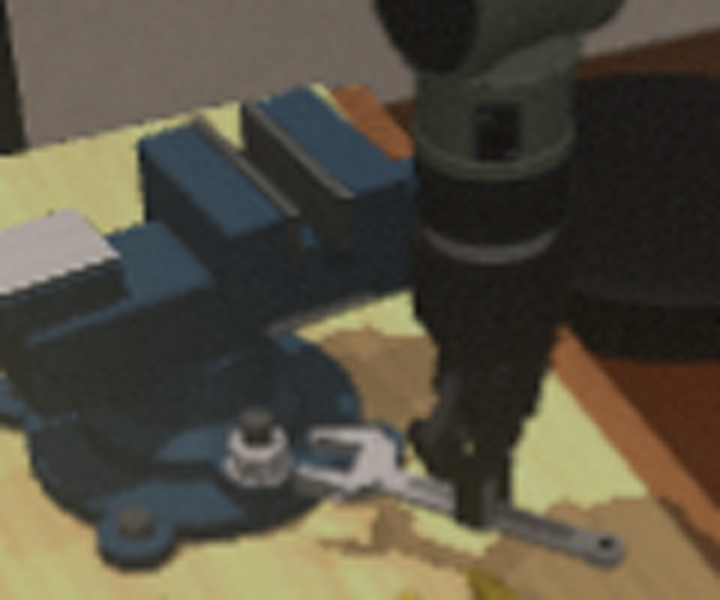

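```bash
cat > go9.py <<'E'
from h import *
yaw=np.radians(128.5); mo=np.radians(143.5)
nut=np.array([530.5,323.]); J=94.5
def tcp_for(back,lat=0,yaw=yaw):
    mo=yaw+np.radians(15); e=np.array([np.cos(mo),np.sin(mo)]); n=np.array([-e[1],e[0]])
    return nut-back*e+lat*n-J*np.array([np.cos(yaw),np.sin(yaw)])
if __name__=='__main__':
    p=tcp_for(25); print(p)
    print(bot.movel([*p,4.2],max_speed=60,threshold=8)); bot.dwell(0.1)
    s=bot.get_state(); print(s['tcp_pos'],s['orientation'],s['contact_force'],s['wrist_torque'],s['t'])
    m,im=shot('wrist','w9',(170,0,342,128),4.6); np.save('w9m.npy',m,allow_pickle=True)
    shot('side','s9',(205,80,305,155),8); shot('scene','c9',(320,150,420,225),8)
E
python3 go9.py
```

```text
[609.42405468 234.17295951]
False
[609.46397778 234.35913848   4.30542604] [3.14137276e+00 2.74555282e-04 2.24310581e+00] [ 0.30801328  0.16433689 -2.15660011] [-0.0771049  -0.04890659 -0.01717089] 15.0417
```

View pics/w9.png

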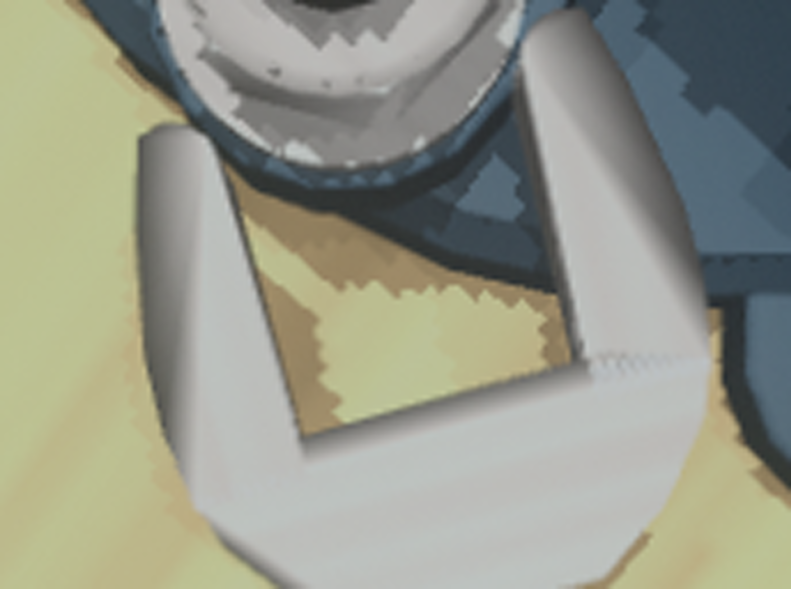

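View pics/s9.png

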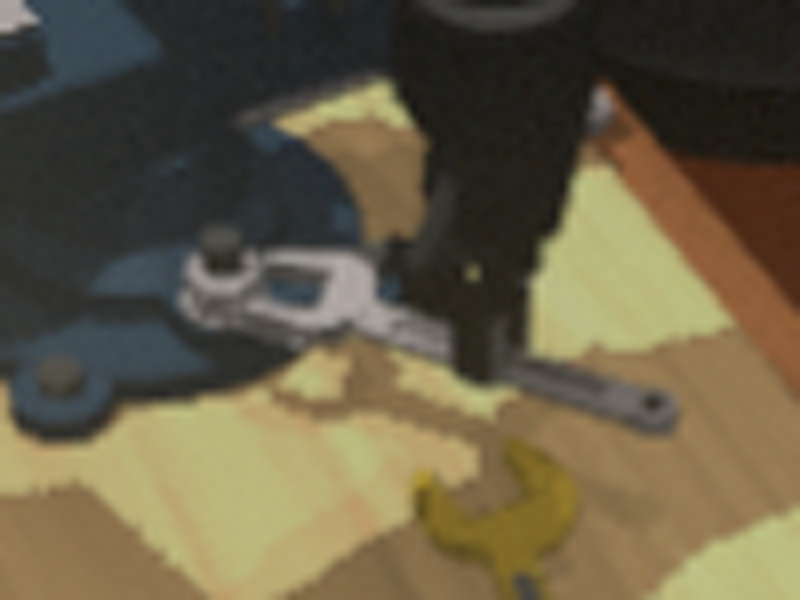

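View pics/c9.png

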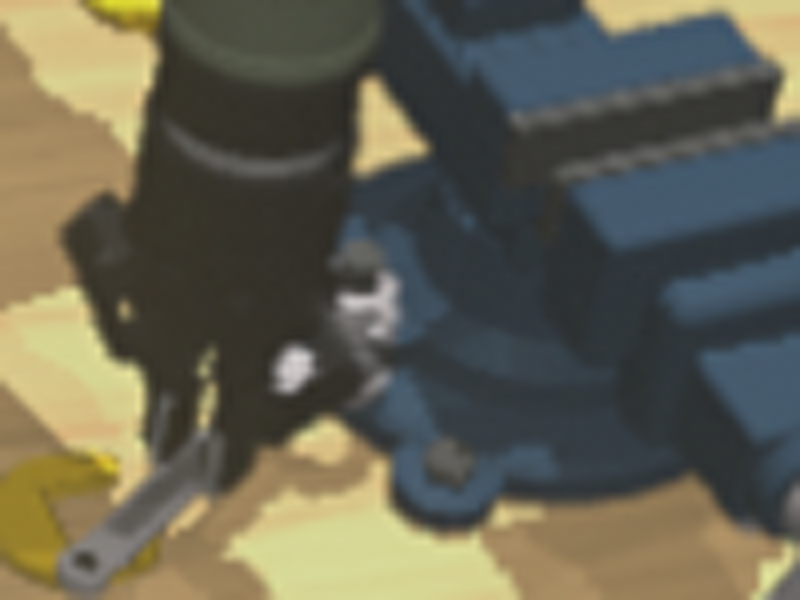

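```bash
cat > ov9.py <<'E'
from h import *
import sys
from go9 import *
im=cv2.imread('pics/w9_raw.png'); m=np.load('w9m.npy',allow_pickle=True).item()
bx,by,J2,nx,ny,na,dz=map(float,sys.argv[1:8])   # camera px bias, jaw dist, nut xy, corner angle, spanner dz
F=4.6; big=cv2.resize(im[0:128,170:342],None,fx=F,fy=F,interpolation=cv2.INTER_CUBIC)
big=cv2.convertScaleAbs(big,alpha=1.4)
def dr(P,col,closed=False):
    q=((proj(m,P)+[bx,by]-[170,0]+.5)*F-.5).astype(int); cv2.polylines(big,[q.reshape(-1,1,2)],closed,col,1)
t=np.array([609.42,234.17]); jc=t+J2*np.array([np.cos(yaw),np.sin(yaw)])
e=np.array([np.cos(yaw+np.radians(15)),np.sin(yaw+np.radians(15))]); n=np.array([-e[1],e[0]])
for z,col in ((48,(0,255,255)),(38,(255,0,255))):
    dr([[*(jc+13.7*e+14*n),z+dz],[*(jc-16*e+14*n),z+dz],[*(jc-16*e-14*n),z+dz],[*(jc+13.7*e-14*n),z+dz]],col)
for z,col in ((35,(0,0,255)),(48,(0,255,0))):
    dr([[nx+15.59*np.cos(np.radians(na+60*k)),ny+15.59*np.sin(np.radians(na+60*k)),z] for k in range(6)],col,True)
th=np.linspace(0,2*np.pi,40)
dr(np.c_[nx+18*np.cos(th),ny+18*np.sin(th),32+0*th],(255,128,0),True)
dr(np.c_[nx+18*np.cos(th),ny+18*np.sin(th),35+0*th],(255,255,0),True)
cv2.imwrite('pics/ov9_%s.png'%sys.argv[8],big)
E
python3 ov9.py 0 0 94.5 530.5 323 -96.5 0 a
```

```text
(no output)
```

View pics/ov9_a.png

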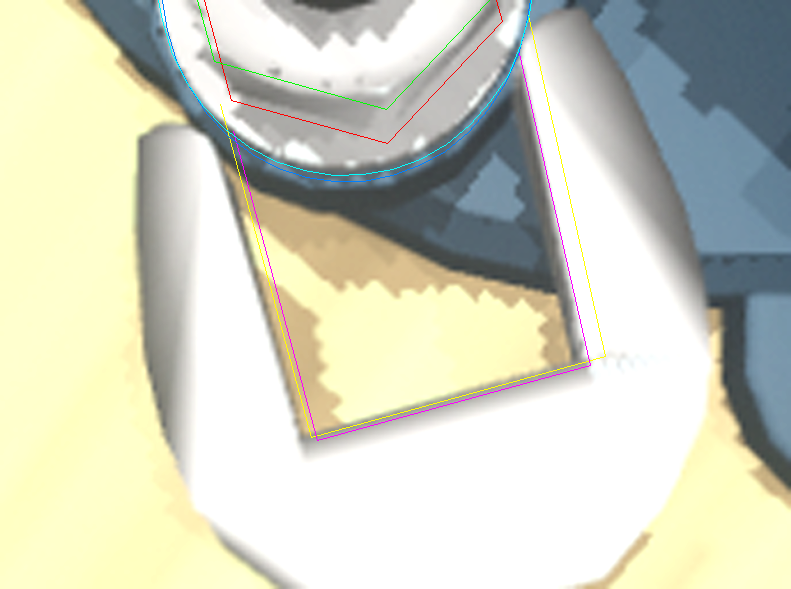

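```bash
python3 ov9.py -1.9 0 94.7 530.8 324.2 -97 0 b
```

```text
(no output)
```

View pics/ov9_b.png

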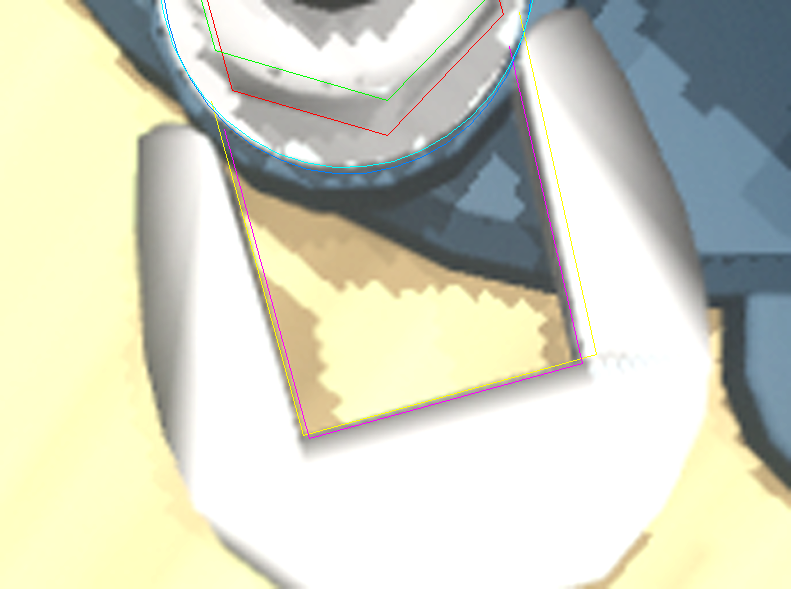

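The overlay matches well: nut at about (530.8, 324.2), corner at -97°. Sliding the jaw on, guarded.

```bash
cat > tool.py <<'E'
from h import *
NUT=np.array([530.8,324.2]); J=94.7; Z=4.2
def tcp_for(yawdeg,back=0,lat=0,nut=NUT):
    y=np.radians(yawdeg); mo=y+np.radians(15); e=np.array([np.cos(mo),np.sin(mo)]); n=np.array([-e[1],e[0]])
    return nut-back*e+lat*n-J*np.array([np.cos(y),np.sin(y)])
def st():
    s=bot.get_state(); F=s['contact_force']; p=s['tcp_pos']; r=NUT-p[:2]
    # moment about the nut (z): M_tcp + (tcp-nut) x F
    Mz=s['wrist_torque'][2]+((p[0]-NUT[0])*F[1]-(p[1]-NUT[1])*F[0])/1000
    return s,Mz
def pr():
    s,Mz=st(); print('t%.2f'%s['t'],s['tcp_pos'].round(1),'yaw%.1f'%np.degrees(s['orientation'][2]),'F',s['contact_force'].round(1),'T',s['wrist_torque'].round(2),'Mz %.2f'%Mz,'op %.3f'%s['opening'])
    return s,Mz
E
cat > go10.py <<'E'
from tool import *
o=[np.pi,0,np.radians(128.2)]
bot.movel([*tcp_for(128.2,25),Z],rot=o,max_speed=30); pr()
for b in (18,10,4,0.3):
    hit=bot.movel([*tcp_for(128.2,b),Z],rot=o,max_speed=30,threshold=12); print(b,hit); pr()
    if hit: break
m,im=shot('wrist','w10',(170,0,342,128),4.6); np.save('w10m.npy',m,allow_pickle=True)
shot('side','s10',(205,80,305,155),8)
E
python3 go10.py
```

```text
t15.44 [609.4 234.8   4.2] yaw128.2 F [-0.7  0.1 -2.1] T [-0.03 -0.08 -0.01] Mz -0.07 op 0.170
18 False
t15.82 [603.5 239.2   4.2] yaw128.2 F [-0.  -0.5 -2.4] T [-0.03 -0.04 -0.05] Mz -0.08 op 0.167
10 False
t16.24 [597.2 244.    4.2] yaw128.2 F [ 0.   0.7 -2.6] T [ 0.01 -0.07 -0.01] Mz 0.04 op 0.171
4 False
t16.59 [592.4 247.5   4.2] yaw128.2 F [-0.1 -0.6 -3.4] T [-0.08  0.    0.06] Mz 0.01 op 0.172
0.3 False
t16.87 [589.4 249.7   4.2] yaw128.2 F [-1.1 -0.8 -2.2] T [-0.06 -0.06  0.01] Mz -0.12 op 0.169
```

View pics/w10.png

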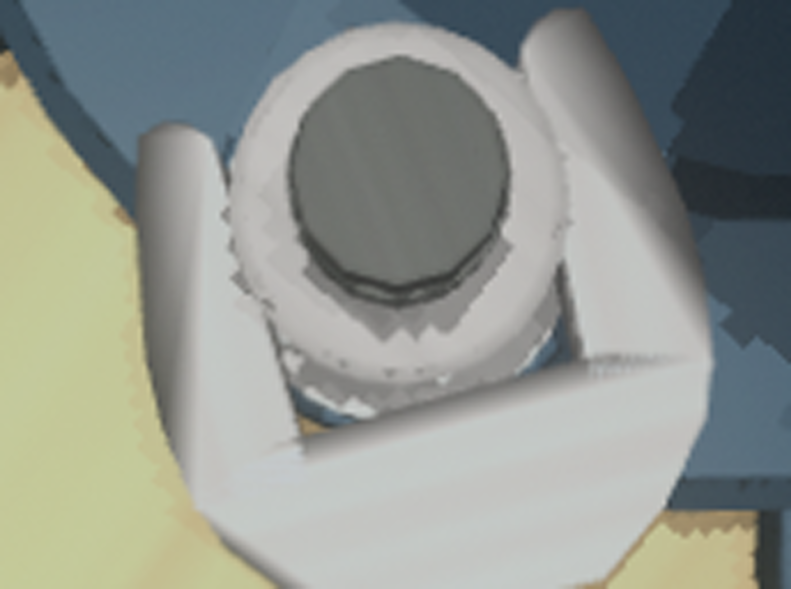

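View pics/s10.png

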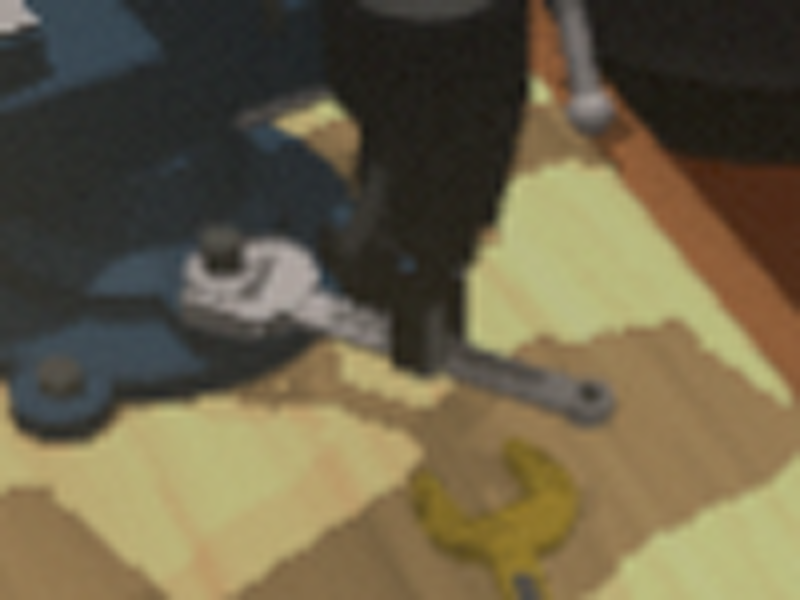

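The jaw slid on with no resistance. I'll seat it gently, then turn clockwise in small guarded steps while watching the moment about the nut.

```bash
cat > go11.py <<'E'
from tool import *
import json
o=lambda y:[np.pi,0,np.radians(y)]
hit=bot.movel([*tcp_for(128.2,-2.5),Z],rot=o(128.2),max_speed=12,threshold=5); print('seat',hit); s,_=pr()
# estimate back at contact
e=np.array([np.cos(np.radians(143.2)),np.sin(np.radians(143.2))])
b=-(s['tcp_pos'][:2]-tcp_for(128.2,0))@e; b=float(np.clip(b+0.5,-2,0.3)); print('back',b)
json.dump(b,open('back.json','w'))
y=128.2; bot.movel([*tcp_for(y,b),Z],rot=o(y),max_speed=20); pr()
# keep the jaw's centre fixed: the centre about which we turn is nut; with back b the jaw centre = nut-b*e (assumed true nut centre)
C=NUT-b*e
np.save('C.npy',C)
for k in range(9):
    y-=3
    hit=bot.movel([*(C-J*np.array([np.cos(np.radians(y)),np.sin(np.radians(y))])),Z],rot=o(y),max_speed=40,threshold=14)
    print('cmd',y,hit); s,M=pr()
    if hit or M>1.0: break
shot('wrist','w11',(170,0,342,128),4.6)
E
python3 go11.py
```

```text
seat False
t17.35 [588.2 250.6   4.4] yaw128.2 F [ 2.5 -2.3 -2.7] T [-0.76 -0.62 -0.03] Mz 0.03 op 0.171
back -0.9532957060722798
t17.60 [588.3 250.6   4.1] yaw128.2 F [ 0.6 -1.1 -2.2] T [-0.2  -0.21 -0.05] Mz -0.07 op 0.175
cmd 125.19999999999999 False
t17.88 [584.5 247.7   4.2] yaw125.3 F [ 0.6  0.5 -2.7] T [-0.06 -0.15 -0.09] Mz -0.01 op 0.173
cmd 122.19999999999999 False
t18.15 [580.4 245.1   4.3] yaw122.3 F [-0.3  1.7 -3.1] T [ 0.11 -0.12 -0.06] Mz -0.00 op 0.172
cmd 119.19999999999999 False
t18.43 [576.3 242.5   4.3] yaw119.3 F [ 0.2  0.6 -3.7] T [ 0.23 -0.08 -0.05] Mz -0.01 op 0.172
cmd 116.19999999999999 False
t18.70 [571.9 240.2   4.3] yaw116.3 F [ 0.9  1.8 -3.1] T [ 0.35 -0.07 -0.  ] Mz 0.15 op 0.173
cmd 113.19999999999999 False
t18.98 [567.4 238.1   4.3] yaw113.3 F [-0.   2.8 -4.1] T [ 0.51 -0.05 -0.09] Mz 0.01 op 0.175
cmd 110.19999999999999 False
t19.25 [562.9 236.2   4.3] yaw110.3 F [ 0.3  2.7 -2.7] T [ 0.58 -0.08 -0.06] Mz 0.05 op 0.173
cmd 107.19999999999999 False
t19.52 [558.3 234.6   4.3] yaw107.3 F [ 0.7  3.6 -3.8] T [ 0.73 -0.07 -0.12] Mz 0.04 op 0.175
cmd 104.19999999999999 False
t19.80 [553.6 233.2   4.3] yaw104.3 F [ 0.   4.3 -3. ] T [ 0.8  -0.09 -0.07] Mz 0.03 op 0.173
cmd 101.19999999999999 False
t20.07 [548.8 232.1   4.4] yaw101.3 F [ 0.1  4.5 -3. ] T [ 0.76 -0.18 -0.08] Mz 0.02 op 0.172
```

View pics/w11.png

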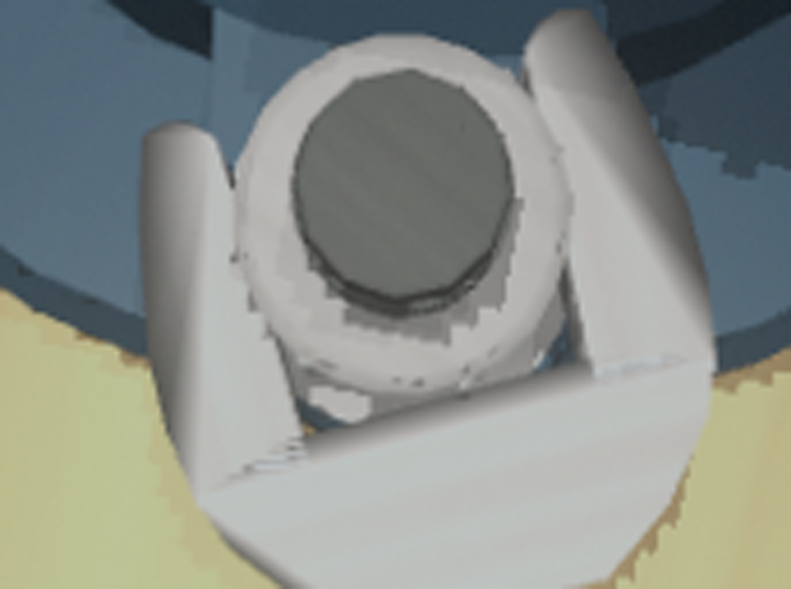

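```bash
cat > go12.py <<'E'
from tool import *
import json
o=lambda y:[np.pi,0,np.radians(y)]
C=np.load('C.npy')
y=101.2
for k in range(18):
    y-=2
    hit=bot.movel([*(C-J*np.array([np.cos(np.radians(y)),np.sin(np.radians(y))])),Z],rot=o(y),max_speed=25,threshold=12)
    print('cmd %.1f'%y,hit); s,M=pr()
    if hit or M>0.6: break
json.dump(y,open('y.json','w'))
shot('wrist','w12',(170,0,342,128),4.6)
E
python3 go12.py
```

```text
cmd 99.2 False
t20.41 [545.5 231.5   4.3] yaw99.3 F [ 1.3  5.2 -3.3] T [ 0.91 -0.29 -0.11] Mz 0.08 op 0.174
cmd 97.2 False
t20.69 [542.2 231.    4.3] yaw97.3 F [ 1.8  4.  -2.8] T [ 0.97 -0.32 -0.06] Mz 0.16 op 0.167
cmd 95.2 False
t20.98 [538.9 230.7   4.3] yaw95.3 F [ 2.3  5.2 -3.3] T [ 0.97 -0.31 -0.01] Mz 0.25 op 0.176
cmd 93.2 False
t21.26 [535.7 230.4   4.4] yaw93.3 F [ 1.9  5.1 -2.5] T [ 0.96 -0.31 -0.11] Mz 0.09 op 0.175
cmd 91.2 False
t21.54 [532.5 230.3   4.4] yaw91.3 F [ 1.5  4.9 -2.7] T [ 0.99 -0.35 -0.06] Mz 0.08 op 0.172
cmd 89.2 False
t21.82 [529.2 230.3   4.4] yaw89.3 F [ 2.1  3.8 -4. ] T [ 0.95 -0.41 -0.07] Mz 0.13 op 0.172
cmd 87.2 False
t22.11 [526.  230.4   4.4] yaw87.3 F [ 1.8  5.2 -3. ] T [ 0.95 -0.41 -0.03] Mz 0.11 op 0.176
cmd 85.2 False
t22.39 [522.7 230.6   4.4] yaw85.3 F [ 2.5  4.7 -2.5] T [ 0.93 -0.4   0.01] Mz 0.21 op 0.175
cmd 83.2 False
t22.68 [519.4 231.    4.4] yaw83.3 F [ 1.6  4.5 -2.9] T [ 0.92 -0.42 -0.03] Mz 0.07 op 0.173
cmd 81.2 False
t22.96 [516.3 231.4   4.5] yaw81.3 F [ 1.1  4.3 -3.3] T [ 0.93 -0.4  -0.04] Mz -0.00 op 0.173
cmd 79.2 False
t23.24 [513.1 232.    4.5] yaw79.3 F [ 2.1  5.2 -2.4] T [ 0.94 -0.39 -0.01] Mz 0.09 op 0.167
cmd 77.2 False
t23.52 [509.9 232.6   4.5] yaw77.3 F [ 2.8  4.4 -3.4] T [ 0.9  -0.43  0.02] Mz 0.18 op 0.176
cmd 75.2 False
t23.81 [506.7 233.4   4.5] yaw75.3 F [ 2.2  4.5 -2.6] T [ 0.91 -0.47  0.01] Mz 0.10 op 0.173
cmd 73.2 False
t24.09 [503.7 234.    4.5] yaw73.3 F [ 3.4  4.3 -3.2] T [ 0.74 -0.67 -0.01] Mz 0.18 op 0.170
cmd 71.2 False
t24.38 [500.3 234.6   4.4] yaw71.2 F [ 4.3  1.7 -3.1] T [ 0.27 -0.88 -0.05] Mz 0.28 op 0.170
cmd 69.2 False
t24.66 [497.2 235.8   4.4] yaw69.2 F [ 5.8  1.7 -2.2] T [ 0.16 -1.01 -0.05] Mz 0.41 op 0.169
cmd 67.2 False
t24.94 [494.3 237.4   4.5] yaw67.2 F [ 6.9  1.6 -2.8] T [ 0.37 -1.13  0.01] Mz 0.55 op 0.173
cmd 65.2 False
t25.23 [491.1 239.3   4.4] yaw65.2 F [ 5.3  4.1 -3.5] T [ 0.64 -0.96 -0.06] Mz 0.23 op 0.168
```

View pics/w12.png

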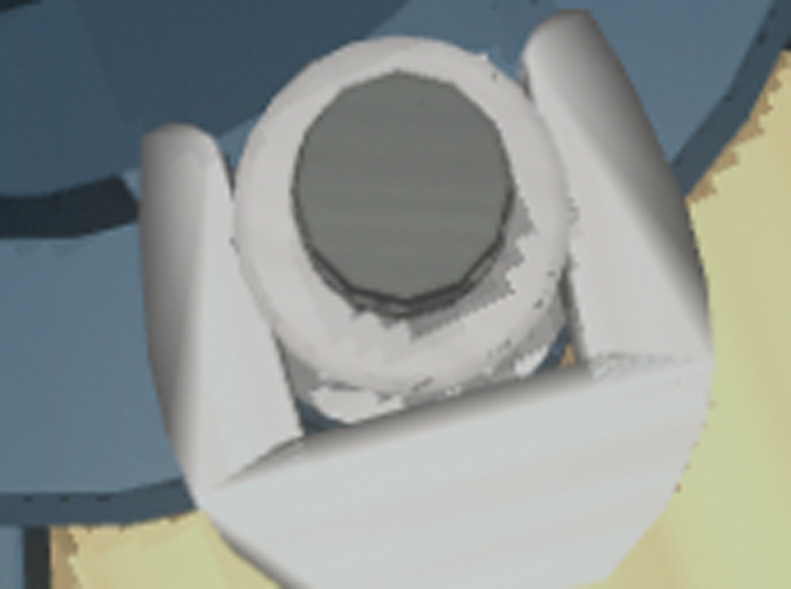

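The moment rose from about 0.1–0.2 N m to 0.55 near yaw 67–71° and then fell at 65°. That suggests firm came around 73–71° and the jaw is now straining past it. I'm stopping to check the nut's angle in the jaw.

```bash
python3 - <<'E'
import cv2,numpy as np
o=[]
for n in ('w10','w11','w12'):
    im=cv2.imread(f'pics/{n}_raw.png')[55:100,215:300]
    im=np.clip((im.astype(float)-60)*1.7,0,255).astype(np.uint8)
    o.append(cv2.resize(im,None,fx=5,fy=5,interpolation=cv2.INTER_CUBIC))
cv2.imwrite('pics/cmp.png',np.vstack(o)[:, :])
print(np.vstack(o).shape)
E
```

```text
(675, 425, 3)
```

```bash
python3 -c "
import cv2;i=cv2.imread('pics/cmp.png');cv2.imwrite('pics/cmp2.png',cv2.resize(i,None,fx=.88,fy=.88))"
```

```text
(no output)
```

View pics/cmp2.png

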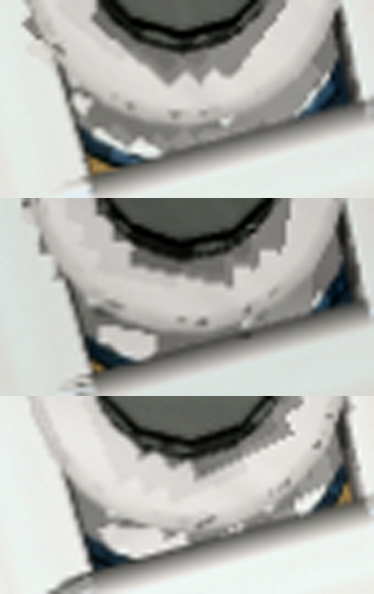

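```bash
cat > go13.py <<'E'
from tool import *
o=lambda y:[np.pi,0,np.radians(y)]
C=np.load('C.npy')
def mv(y,v=25): 
    h=bot.movel([*(C-J*np.array([np.cos(np.radians(y)),np.sin(np.radians(y))])),Z],rot=o(y),max_speed=v,threshold=15)
    M=[];F=[]
    for i in range(4):
        s,m=st(); M.append(m);F.append(s['contact_force']);bot.dwell(0.01)
    F=np.mean(F,0); r=np.radians(y); print('%.1f'%y,h,'Mz %.2f'%np.mean(M),'rad %.1f'%(F[0]*np.cos(r)+F[1]*np.sin(r)),'tan %.1f'%(-F[0]*np.sin(r)+F[1]*np.cos(r)),'t%.2f'%s['t'])
mv(65.2)
for y in (67,69,71): mv(y)
E
python3 go13.py
```

```text
65.2 False Mz 0.20 rad 5.1 tan -2.9 t25.55
67.0 False Mz 0.53 rad 2.9 tan -4.7 t25.85
69.0 False Mz 0.40 rad 1.4 tan -4.9 t26.17
71.0 False Mz 0.35 rad -0.2 tan -5.7 t26.48
```

```bash
cat >> go13.py <<'E'
E
sed -i '/^mv(65.2)/,$d' go13.py; cp go13.py mvlib.py; python3 - <<'E'
import sys; sys.path.insert(0,'.')
from mvlib import *
for y in (72.5,74,75.5): mv(y)
E
```

```text
72.5 False Mz 0.30 rad -1.0 tan -5.1 t26.77
74.0 False Mz 0.26 rad -1.6 tan -5.3 t27.05
75.5 False Mz 0.18 rad -1.3 tan -5.0 t27.33
```

```bash
python3 - <<'E'
import sys; sys.path.insert(0,'.')
from mvlib import *
for y in (77,78.5): mv(y); pr()
shot('wrist','w14',(170,0,342,128),4.6)
E
```

```text
77.0 False Mz 0.08 rad -0.6 tan -3.9 t27.62
t27.62 [508.5 232.6   4.1] yaw77.0 F [ 4.2 -2.6 -3.7] T [-0.44 -0.76 -0.32] Mz 0.12 op 0.169
78.5 False Mz 0.02 rad 0.9 tan -3.3 t27.90
t27.91 [510.9 232.4   4.1] yaw78.5 F [ 3.6  0.1 -4. ] T [-0.11 -0.65 -0.28] Mz 0.05 op 0.176
```

View pics/w14.png

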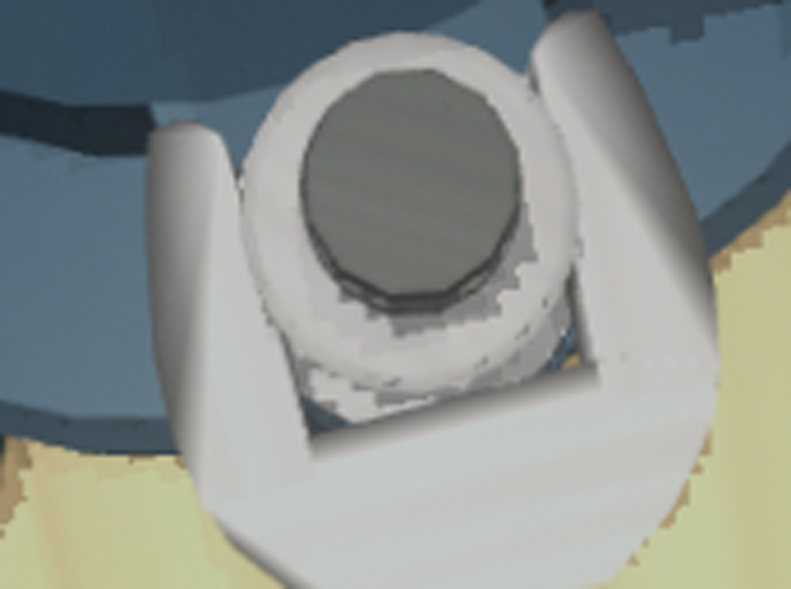

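Mz falls to about zero at yaw ≈78°, so the jaw was loaded from about 76° onward on a nut that no longer followed. I'll withdraw along the mouth and measure the nut's angle.

```bash
cat > go15.py <<'E'
from tool import *
C=np.load('C.npy'); y=78.5; r=np.radians(y); mo=r+np.radians(15)
e=np.array([np.cos(mo),np.sin(mo)]); b=C-J*np.array([np.cos(r),np.sin(r)])
print(bot.movel([*(b-12*e),Z],max_speed=60,threshold=15)); pr()
print(bot.movel([*(b-26*e),Z],max_speed=60,threshold=15)); pr()
m,im=shot('wrist','w15',(170,0,342,128),4.6); np.save('w15m.npy',m,allow_pickle=True)
np.save('b15.npy',b-26*e)
E
python3 go15.py
```

```text
False
t28.31 [511.5 219.2   4.1] yaw78.4 F [ 2.   0.5 -2.6] T [-0.16 -0.5  -0.24] Mz -0.04 op 0.173
False
t28.69 [511.6 205.5   3.8] yaw78.5 F [-0.2 -0.7 -3.1] T [-0.01  0.01  0.04] Mz 0.03 op 0.174
```

View pics/w15.png

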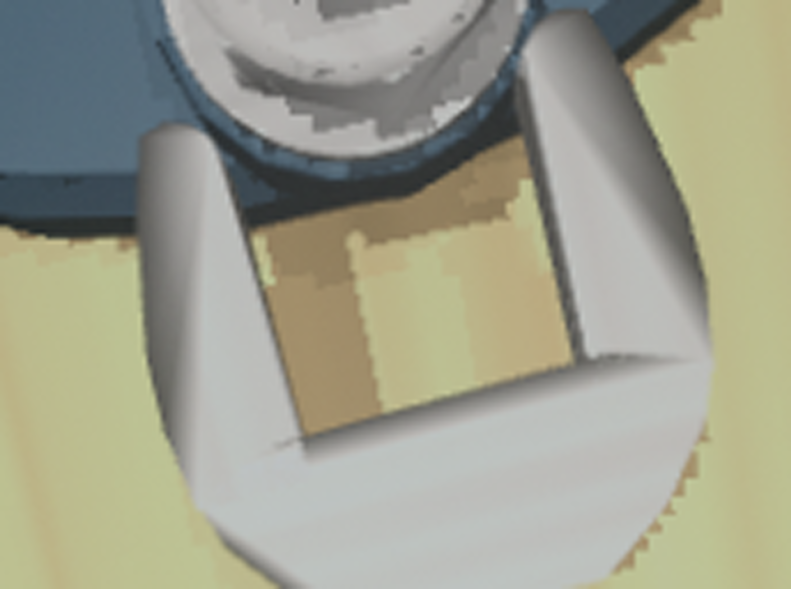

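```bash
cat > ov15.py <<'E'
from tool import *
import sys
im=cv2.imread('pics/w15_raw.png'); m=np.load('w15m.npy',allow_pickle=True).item()
F=4.6
outs=[]
for na in map(float,sys.argv[3:6]):
    nx,ny=map(float,sys.argv[1:3])
    big=cv2.resize(im[0:40,170:342],None,fx=F,fy=F,interpolation=cv2.INTER_CUBIC); big=np.clip((big.astype(float)-60)*1.5,0,255).astype(np.uint8)
    def dr(P,col,closed=False):
        q=((proj(m,P)+[-1.9,0]-[170,0]+.5)*F-.5).astype(int); cv2.polylines(big,[q.reshape(-1,1,2)],closed,col,1)
    for z,col in ((35,(0,0,255)),(48,(0,255,0))):
        dr([[nx+15.59*np.cos(np.radians(na+60*k)),ny+15.59*np.sin(np.radians(na+60*k)),z] for k in range(6)],col,True)
    th=np.linspace(0,2*np.pi,40); dr(np.c_[nx+18*np.cos(th),ny+18*np.sin(th),35+0*th],(255,255,0),True)
    outs.append(big)
cv2.imwrite('pics/ov15.png',np.vstack(outs))
E
python3 ov15.py 530.8 324.2 -84 -88 -92
```

```text
(no output)
```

View pics/ov15.png

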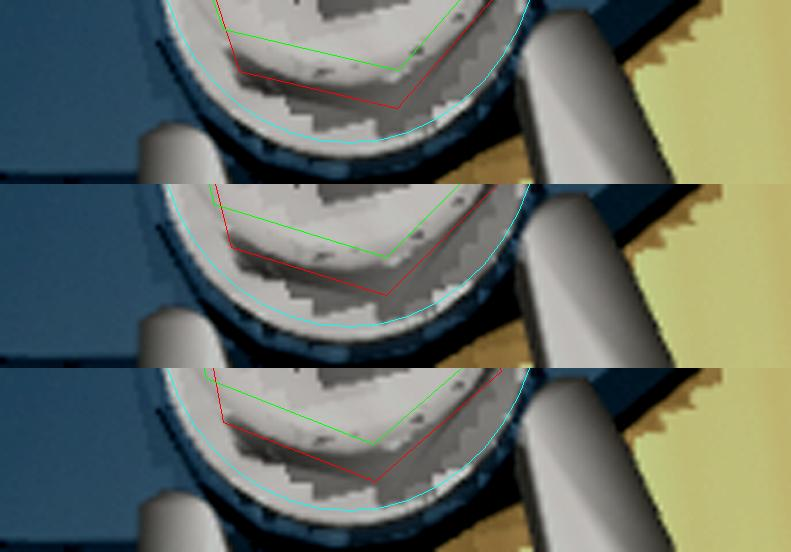

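```bash
python3 ov15.py 531 322.9 -82 -85 -88
```

```text
(no output)
```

View pics/ov15.png

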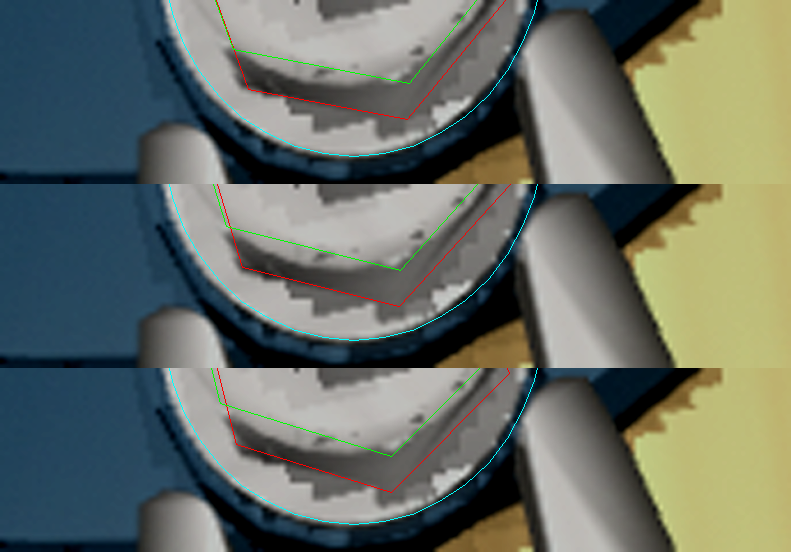

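The nut now reads about -85°, against -97° at the start. Modulo 60° that is about 48–49° clockwise, inside the 30–52° range, and it held 0.35–0.53 N m without following. It's firm, so I'm returning the spanner to its place.

```bash
cat > go16.py <<'E'
from tool import *
yaw=np.radians(93.3); d=np.array([np.cos(yaw),np.sin(yaw)]); g=np.array([632.5,-140.])-15*d; o=[np.pi,0,yaw]
p=bot.get_state()['tcp_pos']
r=np.radians(93.5)
bot.movel([p[0]-25*np.cos(r),p[1]-25*np.sin(r),50],max_speed=150); pr()
bot.move_ptp([*g,30],o); pr()
bot.movel([*g,-24],max_speed=80); pr()
hit=bot.movel([*g,-33],max_speed=12,threshold=4); print(hit); pr()
shot('wrist','w16',None,1.5)
E
python3 go16.py
```

```text
t29.24 [513.6 181.1  50.1] yaw78.5 F [-0.1 -0.6 -3.4] T [-0.07  0.06 -0.02] Mz -0.02 op 0.173
t30.58 [ 633.  -153.4   29.5] yaw93.4 F [ 0.1  0.1 -2.3] T [-0.03 -0.01 -0.03] Mz 0.01 op 0.173
t31.41 [ 633.7 -155.2  -23.8] yaw93.3 F [-0.3  0.3 -2.6] T [-0.07 -0.01  0.01] Mz -0.13 op 0.171
True
t31.99 [ 633.4 -155.   -30.8] yaw93.3 F [0.5 0.3 4.9] T [0.01 0.1  0.02] Mz 0.30 op 0.173
```

View pics/w16.png

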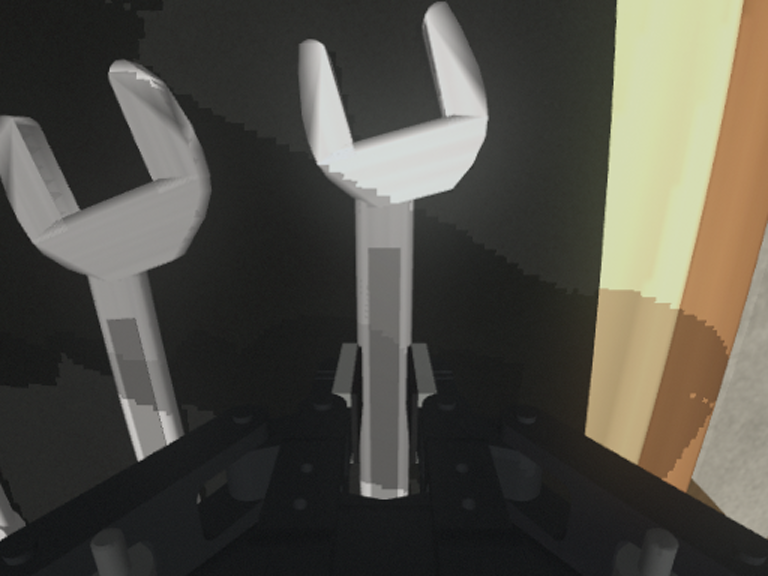

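```bash
cat > go17.py <<'E'
from tool import *
yaw=np.radians(93.3); d=np.array([np.cos(yaw),np.sin(yaw)]); g=np.array([632.5,-140.])-15*d
bot.grip(0.45,60); pr()
bot.movel([*g,90],max_speed=150); pr()
m,im=shot('wrist','w17',None,1.5)
shot('side','s17',(220,150,420,310),3.5)
base=R.from_euler('xyz',[np.pi,0,np.pi/2])
ob=(R.from_euler('x',np.radians(40))*base).as_euler('xyz')
bot.move_ptp([530,238,50],list(ob)); bot.dwell(0.2); pr()
m,im=shot('wrist','w18',None,1.5); np.save('w18m.npy',m,allow_pickle=True)
x0,y0=215,78
cv2.imwrite('pics/w18c.png',cv2.resize(im[y0:y0+70,x0:x0+80],None,fx=8,fy=8,interpolation=cv2.INTER_CUBIC))
E
python3 go17.py
```

```text
t32.39 [ 631.7 -154.4  -32.5] yaw93.3 F [-0.2 -0.1 -0.7] T [0.01 0.02 0.02] Mz -0.11 op 0.448
t33.36 [ 632.6 -154.7   89. ] yaw93.3 F [-0.6  0.3 -0.9] T [-0.01  0.03  0.04] Mz -0.20 op 0.448
t35.07 [530.8 237.5  50.2] yaw90.0 F [ 0.5 -0.2  0.1] T [-0.65  0.03  0.01] Mz 0.06 op 0.448
```

View pics/w17.png

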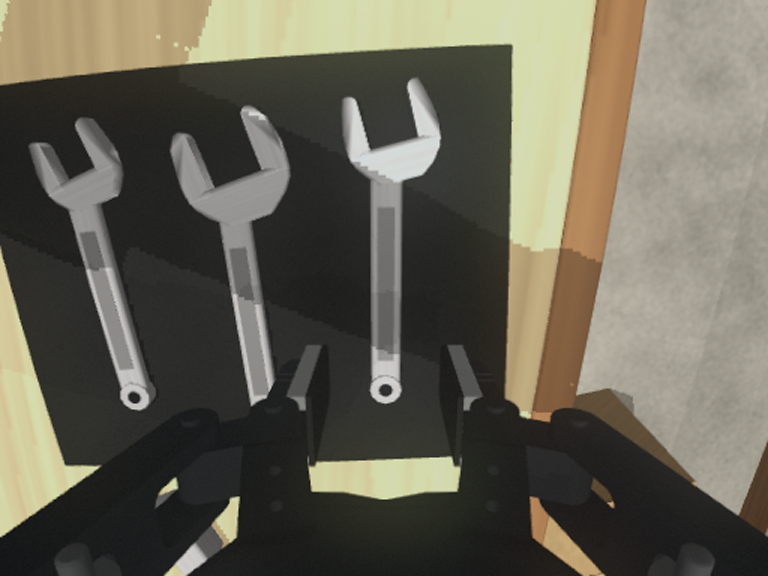

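View pics/s17.png

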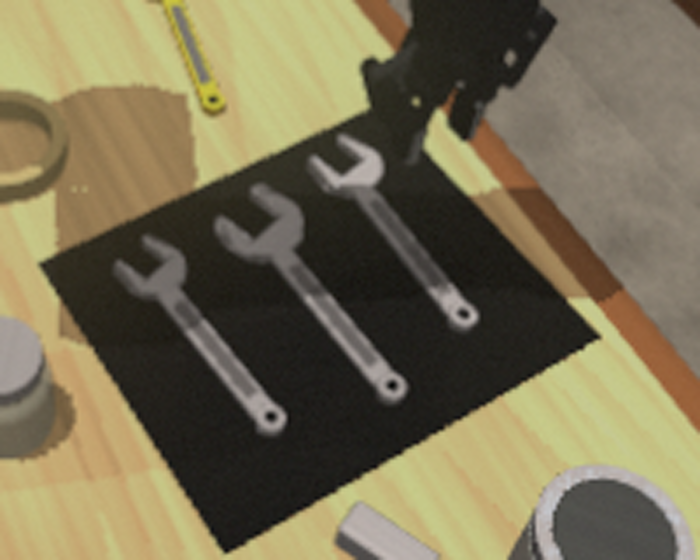

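View pics/w18c.png

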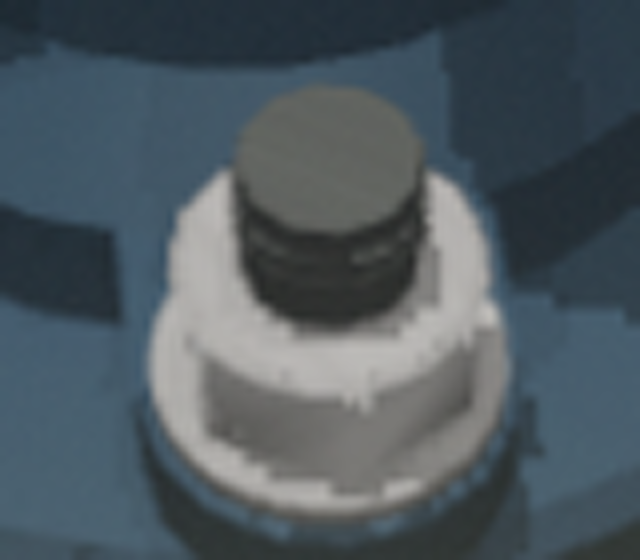

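The spanner lies back flat in its old place. I'll fit the nut angle properly in the before (w2) and after (w18) oblique views.

```bash
cat > ov18.py <<'E'
from tool import *
from scipy.optimize import least_squares
outs=[]
for n,st_,fr,lf,guess in (('w2',(323,165),(308,477),(184,411),-96),('w18',(329,160),(357,472),(206,430),-80)):
    im=cv2.imread(f'pics/{n}_raw.png'); m=np.load(n+'m.npy',allow_pickle=True).item()
    f=lambda p:np.array([215+(p[0]+.5)/8-.5,78+(p[1]+.5)/8-.5])
    obs=np.array([f(st_),f(fr),f(lf)])
    def res(x):
        P=[[x[0],x[1],65]]+[[x[0]+15.59*np.cos(x[2]-k*np.pi/3),x[1]+15.59*np.sin(x[2]-k*np.pi/3),35] for k in (0,1)]
        r=proj(m,P)-obs+[0,x[3]]; return r.ravel()
    s=least_squares(res,[530,323,np.radians(guess),0]); print(n,s.x[:2],np.degrees(s.x[2]),s.x[3],s.fun.round(2))
    for da in (-4,0,4):
        big=cv2.resize(im[78:148,215:295],None,fx=4.5,fy=4.5,interpolation=cv2.INTER_CUBIC); big=np.clip((big.astype(float)-40)*1.5,0,255).astype(np.uint8)
        a=s.x[2]+np.radians(da)
        for z,col in ((35,(0,0,255)),):
            P=[[s.x[0]+15.59*np.cos(a+k*np.pi/3),s.x[1]+15.59*np.sin(a+k*np.pi/3),z] for k in range(6)]
            q=((proj(m,P)+[0,s.x[3]]-[215,78]+.5)*4.5-.5).astype(int); cv2.polylines(big,[q.reshape(-1,1,2)],True,col,1)
        outs.append(big[80:,40:300])
cv2.imwrite('pics/ov18.png',np.vstack([np.hstack(outs[:3]),np.hstack(outs[3:])]))
E
python3 ov18.py
```

```text
w2 [529.45862308 313.72108041] -95.31189064713814 -10.34449002158286 [ 0.24 -1.23  0.25  1.44 -0.53 -0.21]
w18 [529.28170631 280.48909549] -78.67322520296767 -50.11680732116838 [-0.02 -0.66  0.76  0.83 -0.75 -0.17]
```

View pics/ov18.png

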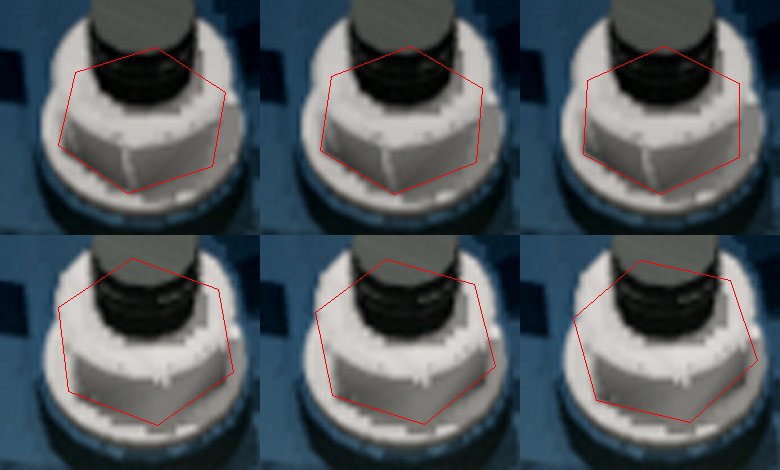

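Both measurements agree. The nut reads about -80 to -85°, which is 43–49° of turn, and the jaw ran about 10° past it without the nut following. I'll retreat, do a last overall check and hand in.

```bash
python3 - <<'E'
from tool import *
bot.movel([530,150,200],max_speed=200); bot.dwell(0.3); pr()
shot('scene','c20',None,1.5); im=cv2.imread('pics/c20_raw.png')
a=cv2.resize(cv2.imread('pics/scene0.png'),(512,384),interpolation=cv2.INTER_AREA)
d=cv2.absdiff(a,im).max(2); d[:, :]; 
cv2.imwrite('pics/diff.png',cv2.resize((d>45).astype(np.uint8)*255,(768,576)))
E
```

```text
t36.43 [529.6 150.4 199.5] yaw90.0 F [ 0.3 -0.1  0.1] T [-0.62  0.02  0.06] Mz 0.12 op 0.450
```

View pics/c20.png

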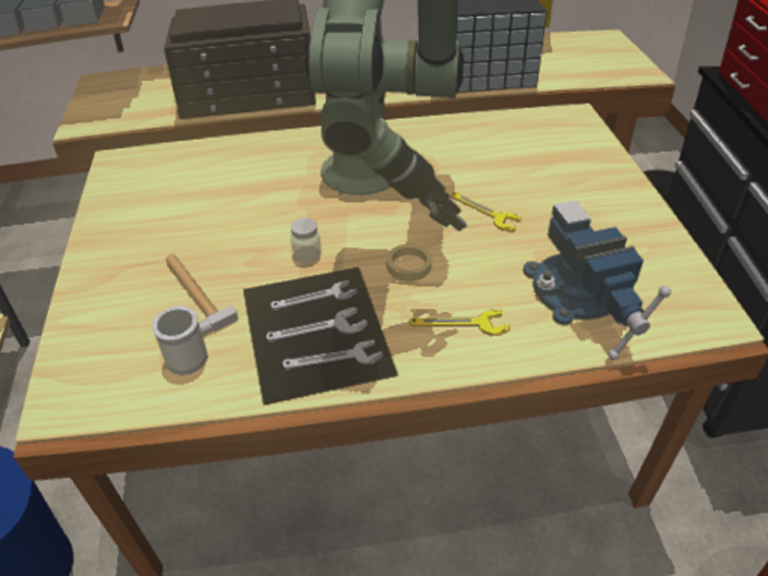

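View pics/diff.png

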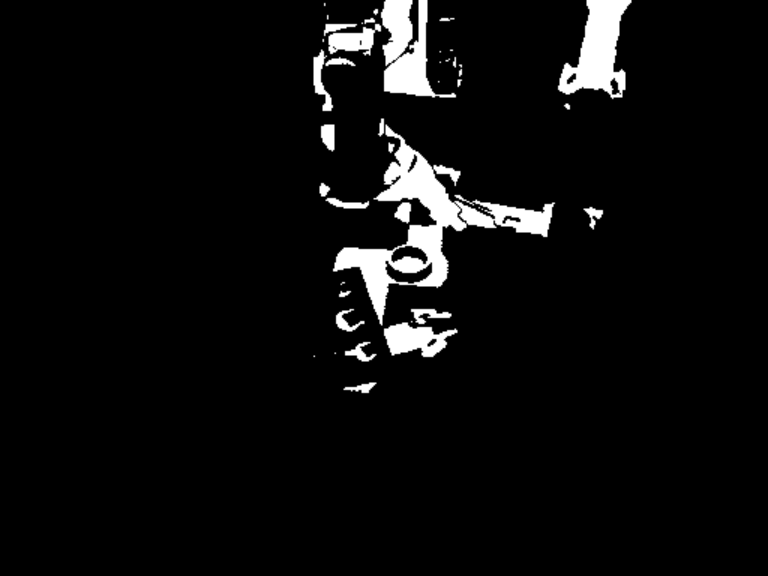

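The only differences from the first scene image are the arm and its shadow. The jar, tin, tape, hammer and both yellow spanners haven't moved.

```bash
python3 -c "
from bench import bot
bot.sign_off(); print(bot.get_state()['t'])"
```

```text
the job is handed in; nothing more can be done
the job is handed in; nothing more can be done
```

I tightened the loose nut clockwise with spanner B (the 28 mm jaw) until it came up firm, then laid the spanner back flat in its old place on the mat. I handed the job in after about 36 s.

**Firm:** The nut turned at about 0.1–0.2 N m. It then stopped following while the spanner was taken roughly 10° further, with the moment peaking at about 0.55 N m. The load went steadily back to zero as I eased off, before I took the jaw off the nut. I did not re-engage for a second press, because the loading and easing-off readings agreed.

**Overshoot:** I turned further past firm than I needed to. The moment dipped at the last step, so the jaw was probably starting to ride on the nut's corners.

**Checks that disagreed:**
- **Nut angle:** The wrist views put the total turn at about 48° in one and about 43–44° in the other. Both are inside the expected 30–52°.
- **Tool length:** The real fingertips sit about 35 mm short of the reported TCP. My first grasp closed on air because of this; I then found the mat by touch and gripped correctly.

**Last look:** All three spanners lie on the mat. The jar, tin, tape, hammer and both yellow spanners look unmoved, and the robot is touching nothing.

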